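# Lay out the parts and meter for a pressure test

## Task

Lay out the kit for the pressure test: set the brass nut flat on the pad with the yellow hexagon, the copper coupling upright on the pad with the white disc, and the copper tee flat on the green T with its branch pointing the same way, each centred on its silhouette. Lean the orange pressure meter on the blue sloped stand, straight, centred, display facing out and display end up, its foot settled against the bottom lip. Leave the dial gauge and the paste jar where they are.

Things in the scene. Friction and masses are not known exactly. Their poses are not given: they have to be found in the camera images.
- nut: Loose brass hexagon nut lying flat: 50 mm across flats (57.7 mm across corners), 26 mm tall, about 0.2 kg, dark round bore on top. Origin at the centre of its underside, z up; at its yaw 0 two opposite flats face +y and -y (other flats every 60 degrees).
- coupling: Loose copper pipe coupling standing upright: round, 34 mm diameter, 44 mm tall, about 0.12 kg, dark bore on top. Origin at the centre of its underside, z up; yaw has no meaning.
- tee: Loose copper T-fitting lying flat, tube 28 mm thick, about 0.15 kg. Branch points along its -x; run, 84 mm long, along its y. Origin: on the underside plane, below the branch's open mouth. Run axis at x = +36 mm, run's back at x = +49 mm; mouth to back (49 mm) can be gripped at x = +25 mm, fingers closing along x. Tube axes 14 mm above the underside.
- meter: Loose orange handheld digital pressure meter lying on its back, display up: 104 mm long (its x), 56 mm wide (its y), 24 mm thick (its z), about 0.24 kg. Origin at the centre of its underside; +x points to the display end (dark frame, grey-green screen), -x to the foot end with two grey-and-red button columns.
- pad_nut: Fixed black rubber pad 84 x 84 mm, 4 mm thick, with a filled yellow hexagon (56 mm across flats) on its centre. Origin at the centre of its underside; things rest at z = 4 mm. Hexagon's flats face +y and -y at yaw 0.
- pad_coupling: Fixed black rubber pad 84 x 84 mm, 4 mm thick, with a filled white disc 42 mm in diameter on its centre. Origin at the centre of its underside; things rest at z = 4 mm.
- pad_tee: Fixed black rubber pad, 78 (x) by 108 mm (y), 4 mm thick, with a filled green T a few mm larger than the tee, its branch pointing along -x. Origin on the pad's underside, below the place for the branch's mouth; the T's run lies along y at x = +36 mm, the pad's middle at x = +25 mm. A tee laid true has its origin at (0, 0, 4 mm) here and the same axes.
- stand: Fixed blue stand, yellow lip. Base 104 (x) by 80 mm (y), 8 mm thick; origin under its centre. Slope 46 mm wide rises toward +x at 0.60 rad from a 12 mm high lip at x = -43, z = 22 mm up to z = 82 mm. The meter rests, foot end on the lip, +x up the slope, with its origin at (0, 0, 51.4 mm) and y along the stand's y; let go a little up the slope, it slides to the lip.
- gauge: Loose round dial gauge lying face up, to be left alone: dark case 50 mm in diameter, 26 mm tall, white dial, brass stem reaching 48 mm from the centre along its -x. Origin at the centre of the underside of the case.
- jar: Loose white paste jar with a green cap, to be left alone: 46 mm in diameter, 40 mm tall. Origin at the centre of its underside.
Mind the look-alikes: they are no part of the job. Leave any turquoise look-alike of the pad_coupling alone.

How it is judged:
By the outcome, as a careful person would: the job done as asked, in the order asked, and still so for the second after the job is handed in, with the robot touching nothing.
It also fails if it takes over 120 s, if anything falls off the work surface, if the arm or the gripper's body presses on something with over 40 N, if the wrist force passes 120 N, or if a joint passes its speed limit or range.

## Robot

A 7-joint arm with a two-finger parallel gripper is mounted at the origin on the work surface. World frame = base frame: x ahead of the robot, y to its left, z up, the work surface at z = 0. Lengths are in m, angles in rad, forces in N, time in s.
With the tool pointing down it reaches from about 0.425 to 0.875 m from the base axis. Payload 9.9 kg.
Tool frame: the origin (TCP) lies midway between the tips of the shut fingers; the grasp point (between the pads) lies 19 mm behind it (manip.grasp_offset is the distance from the TCP to the grasp point, in m); z points along the fingers, y is the line along which they close (so a half turn about z gives the same grasp; the last joint's range is limited). The gripper opens to 85 mm and grips with 20 to 120 N. Pads are 22 mm wide; open, the fingers measure 114 mm over their backs; the gripper's body (76 mm by 85 mm) begins 54 mm behind the grasp point. The pads swing forward as they close: fully open they stand 13 mm farther back than shut.
Start: joints at [-1.395, 0.576, 0.025, 1.437, -0.015, 1.129, -0.057], TCP at [0.173, 0.652, 0.211] pointing down, gripper open.
Joint ranges: [-2.76, 2.76], [-0.34, 2.15], [-1.52, 1.57], [0.19, 2.46], [-1.09, 4.23], [0.17, 1.99], [-2.82, 2.82]. Speed limits (rad/s): [2.22, 2.22, 3.01, 3.01, 3.14, 3.14, 3.14].

## Interface

Orientations are given as a unit quaternion [w, x, y, z].
In Python, from rig import manip gives the robot as it stands.
- The arm moves only by the tool jog_arm, never from a script. Its argument "increments" is a list of rows, each a list of 3 entries, a list of its own where there are three numbers: the closure, from 0 (fully open) to 1 (shut), then the shift along the world's x, y, z in m, then the turn, a rotation vector about the world's x, y, z in degrees. A call has 1 to 8 rows; each row shifts and turns the commanded pose from where the row before left it; what a row does not reach is not made up. A row lasts 1/8 s, in which the tool goes at most 62.5 mm and 10.7 degrees, less where a joint would pass 70% of its speed; a pose out of reach is approached as far as the arm can. A call with a gripper value outside its range is refused whole. The fingers move at their own pace and stop on an object; the grip force is fixed at half the most. Time passes only in rows, so rows that do not move let the fingers close. It gives the time, the measured TCP pose, the force, the opening and the grip force at its end, in the units of the state.
- manip.get_state(): the state, without advancing time (a new reading comes with each control period).
- manip.capture(name): name is "side" or "top"; returns the picture (384x512x3 uint8, blue, green, red); there is no depth.
- manip.calibration(name): a dict with "fx", "fy", "cx", "cy" (pixels), "position" and "rotation" of the camera in the world. Camera axes: x right, y up, looking along -z (the intrinsics and any distortion apply to the point x, -y, -z); pixel columns grow to the right and rows downward; lengths in m; the calibration is good to about 2 mm. A picture is of the moment at which its call begins. calibration takes no time and is no camera call.
- manip.job_done(): hands the job in; it is judged then, once.
The state is a dict: "time_s": time; "joint_pos": joint angles; "dq": joint speeds; "effort": joint torques, N m; "eef_pos": TCP position; "orientation": TCP orientation; "wrist_force": force on the tool from outside, world axes, zero at the start; "ft_torque": the same for the moment, N m; "opening": finger opening in m; "finger_force": force on a finger pad.
Only numpy, scipy, OpenCV 4.12 (cv2) and the standard library are available. Lean on these libraries where they do the work, as an engineer would, in place of code of your own. Each camera call takes 0.05 s, during which the arm holds its last target. There are 200 camera calls.

## Working session

There is one attempt and no reset: what is moved stays moved. The work goes in short steps, Python scripts to look and compute and a tool call to move; the robot and the scene stay as the last step left them, time stands still between calls to the robot, and variables do not carry over. Pictures are saved under pics/ and viewed, at most 14 in all, crops included, and the job is handed in when it is done.

Besides the shell and the picture viewer there is one more tool, called after ">>>" by a JSON object that holds its "fn" and its "kwargs". jog_arm: Moves the arm, as the interface text tells. Its arguments: {"type":"object","properties":{"increments":{"type":"array","items":{"type":"array"}}},"required":["increments"]}

```bash
ls; mkdir -p pics; python3 - <<'E'
from rig import manip
import cv2
for n in("top","side"):
    im=manip.capture(n); cv2.imwrite(f"pics/{n}0.png",im); print(n,manip.calibration(n))
print(manip.get_state(),manip.grasp_offset)
E
```

```text
pics
top {'fx': 374.98111031279336, 'fy': 374.98111031279336, 'cx': 255.0493641159864, 'cy': 198.19366839348032, 'position': array([ 0.4024354 , -0.0400937 ,  0.98336503]), 'rotation': array([ 0.71448589,  0.06056027, -0.05078301, -0.69517152])}
side {'fx': 394.5731338663178, 'fy': 394.5731338663178, 'cx': 262.02414805887656, 'cy': 195.49327926181863, 'position': array([0.48899816, 0.73724985, 0.74970599]), 'rotation': array([-0.01625218, -0.01370592,  0.41061825,  0.91155947])}
{'time_s': 0.1, 'joint_pos': array([-1.39482364,  0.57645843,  0.02481567,  1.43780162, -0.01499441,
        1.12901823, -0.05648775]), 'dq': array([-0.00259978, -0.001979  , -0.00039144, -0.00186026,  0.00068608,
       -0.00093054,  0.00084651]), 'effort': array([ 6.16091536e-03, -7.67311049e+01,  2.25796692e+00, -2.86604261e+01,
        1.58608030e-02,  8.68428993e-03,  2.11778848e-05]), 'eef_pos': array([0.17324786, 0.65194084, 0.21022912]), 'orientation': array([-6.50466622e-05,  1.29484711e-01,  9.91581134e-01, -7.47982980e-04]), 'wrist_force': array([-0.31364766,  0.04223764, -0.88053344]), 'ft_torque': array([-0.04703436, -0.00271445, -0.02334305]), 'finger_force': 0.0, 'opening': 0.08566261742487916} 0.0187
```

View pics/top0.png

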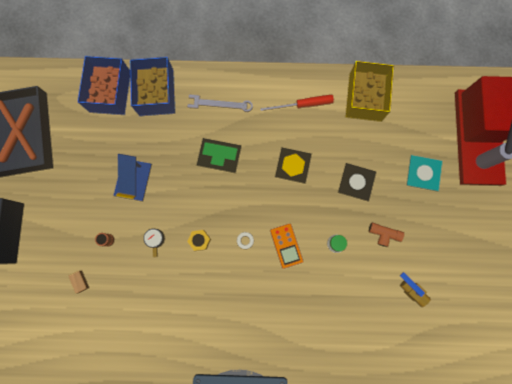

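View pics/side0.png

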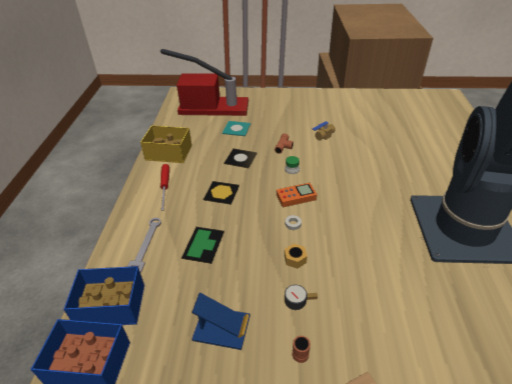

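The top view shows the parts row: coupling (104,240), gauge (153,240), nut (199,240), a white ring (245,241), meter (287,246), jar (338,243), tee (386,234). The places are the stand (132,178), tee pad (219,155), nut pad (293,165), coupling pad (357,182) and the turquoise decoy (425,173). The side view shows the same things.

```bash
cat > h.py <<'E'
import numpy as np, cv2
from scipy.spatial.transform import Rotation as R
from rig import manip
CAL={n:manip.calibration(n) for n in("top","side")}
def rot(q): return R.from_quat([q[1],q[2],q[3],q[0]])
def ray(n,p):
    c=CAL[n]; p=np.atleast_2d(p)
    d=np.c_[(p[:,0]-c["cx"])/c["fx"],-(p[:,1]-c["cy"])/c["fy"],-np.ones(len(p))]
    return np.array(c["position"]),rot(c["rotation"]).apply(d)
def plane(n,p,z):
    o,d=ray(n,p); return o+d*((z-o[2])/d[:,2])[:,None]
def tri(pt,ps):
    (o1,d1),(o2,d2)=ray("top",pt),ray("side",ps); d1,d2=d1[0],d2[0]
    s=np.linalg.lstsq(np.c_[d1,-d2],o2-o1,rcond=None)[0]
    a,b=o1+s[0]*d1,o2+s[1]*d2; return (a+b)/2,np.linalg.norm(a-b)
def proj(n,P):
    c=CAL[n]; q=rot(c["rotation"]).inv().apply(np.atleast_2d(P)-c["position"])
    return np.c_[c["cx"]+c["fx"]*q[:,0]/-q[:,2],c["cy"]-c["fy"]*q[:,1]/-q[:,2]]
def mask(im,lo,hi):
    return cv2.inRange(cv2.cvtColor(im,cv2.COLOR_BGR2HSV),np.array(lo),np.array(hi))
def blobs(m,amin=25):
    cs,_=cv2.findContours(m,cv2.RETR_EXTERNAL,cv2.CHAIN_APPROX_NONE)
    return sorted([c for c in cs if cv2.contourArea(c)>amin],key=cv2.contourArea,reverse=True)
def cen(c):
    M=cv2.moments(c); return np.array([M["m10"],M["m01"]])/M["m00"]
E
python3 - <<'E'
import cv2
t=cv2.imread("pics/top0.png");s=cv2.imread("pics/side0.png")
a=cv2.resize(t[140:270,85:285],None,fx=4,fy=4,interpolation=cv2.INTER_NEAREST)
cv2.imwrite("pics/c1.png",a)
a=cv2.resize(t[140:270,245:445],None,fx=4,fy=4,interpolation=cv2.INTER_NEAREST)
cv2.imwrite("pics/c2.png",a)
a=cv2.resize(s[115:365,180:330],None,fx=2.4,fy=2.4,interpolation=cv2.INTER_NEAREST)
cv2.imwrite("pics/c3.png",a)
E
```

```text
(no output)
```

View pics/c1.png

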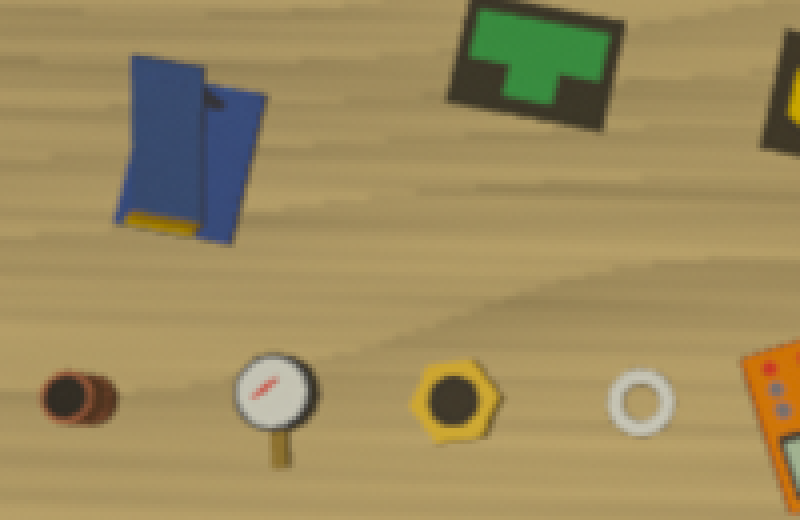

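View pics/c2.png

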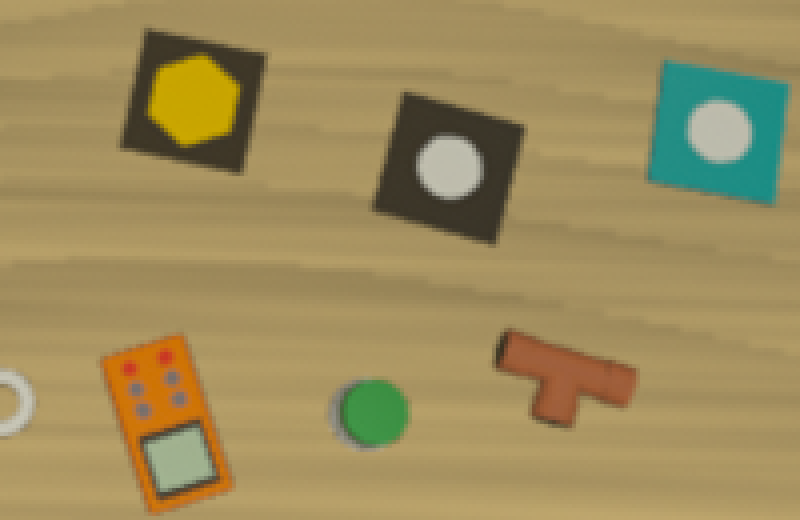

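View pics/c3.png

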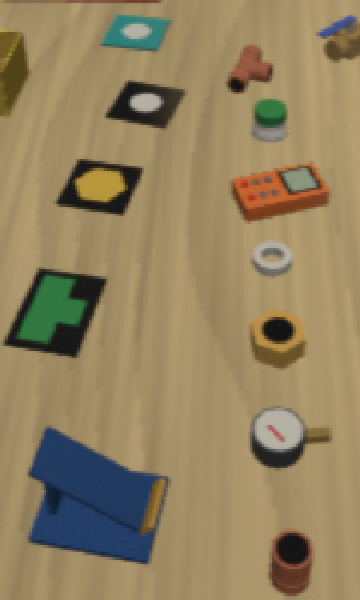

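The crops show the nut's bore at about (198,240), the coupling's bore at (102,239) with its wall visible on the right, and the tee's branch pointing down, towards the robot. The meter's screen end is at the robot side (290,255), and the stand's lip is also at the robot side (126,196). So the meter needs roughly a half turn.

```bash
cat > m.py <<'E'
from h import *
T=cv2.imread("pics/top0.png");S=cv2.imread("pics/side0.png")
def pick(n,lo,hi,box,amin=15,k=None):
    im={"top":T,"side":S}[n]; m=mask(im,lo,hi); b=np.zeros_like(m); x0,y0,x1,y1=box; b[y0:y1,x0:x1]=255
    c=blobs(m&b,amin); return c
E
python3 - <<'E'
from m import *
hs=lambda im,x,y: cv2.cvtColor(im,cv2.COLOR_BGR2HSV)[y,x]
for k,(x,y) in dict(nut=(191,240),bore=(198,240),cop=(110,239),cbore=(101,239),tee=(390,235),met=(283,250),hexa=(293,165),disc=(357,181),T=(220,152),pad=(208,160),slope=(126,170),lip=(125,196),base=(146,180),wood=(170,210),wood2=(300,215)).items(): print(k,hs(T,x,y))
print()
for k,(x,y) in dict(nut=(287,254),nutside=(290,262),bore=(296,250),cop=(301,357),cbore=(301,343),tee=(285,142),met=(290,198),hexa=(221,192),disc=(240,158),T=(204,240),pad=(226,158),slope=(215,312),wood=(250,230)).items(): print(k,hs(S,x,y))
E
```

```text
nut [ 22 184 176]
bore [19 88 64]
cop [ 12 148  79]
cbore [18 75 51]
tee [ 11 167 157]
met [ 42  46 138]
hexa [ 25 255 200]
disc [ 27  24 190]
T [ 62 150 139]
pad [21 88 61]
slope [110 126 111]
lip [ 23 255 156]
base [111 129 115]
wood [ 21 107 170]
wood2 [ 21 109 169]

nut [ 19 157 185]
nutside [ 19 160 107]
bore [120  12  22]
cop [  8 155  97]
cbore [150  13  19]
tee [  8 144 152]
met [ 10 192 195]
hexa [ 22 172 184]
disc [ 21  24 180]
T [ 67 153 120]
pad [ 20  95 124]
slope [108 165  96]
wood [ 20  96 167]
```

```bash
python3 - <<'E'
from m import *
np.set_printoptions(precision=4,suppress=True)
def report(name,tb,sb):
    a,b=pick("top",*tb),pick("side",*sb)
    if not a or not b: print(name,len(a),len(b)); return
    p,q=cen(a[0]),cen(b[0]); P,g=tri(p,q); print(name,p,q,cv2.contourArea(a[0]),cv2.contourArea(b[0]),"P",P,"gap %.4f"%g)
dk=([0,0,0],[180,255,90])
report("nutbore",(*dk,(185,228,212,252)),([0,0,0],[180,140,75],(284,242,308,262)))
report("cbore",([0,0,0],[180,110,70],(92,228,112,250)),([0,0,0],[180,90,60],(290,335,312,354)))
report("hex",([22,180,120],[32,255,255],(275,148,312,184)),([15,130,120],[32,255,255],(204,180,240,204)))
report("disc",([0,0,140],[180,60,255],(340,165,375,200)),([0,0,130],[180,70,255],(225,148,256,167)))
report("T",([45,90,60],[80,255,255],(195,135,245,175)),([45,90,60],[80,255,255],(180,225,226,265)))
report("meter",([3,190,120],[19,255,255],(265,220,310,272)),([3,165,80],[17,255,255],(270,180,320,208)))
report("scr",([25,20,125],[75,90,255],(278,240,304,268)),([25,15,100],[95,90,255],(295,180,316,198)))
report("dial",([0,0,130],[180,70,255],(140,226,166,252)),([0,0,130],[180,70,255],(282,284,310,310)))
report("lip",([19,180,90],[30,255,255],(112,188,140,204)),([15,130,60],[32,255,255],(236,310,252,340)))
E
```

```text
nutbore [197.8803 239.6998] [295.34   252.0177] 90.5 75.5 P [0.4434 0.1183 0.0233] gap 0.0006
cbore [100.8981 238.8981] [301.2969 343.0583] 54.0 91.5 P [0.4381 0.359  0.0423] gap 0.0001
hex [292.9761 164.5796] [221.1543 191.4521] 356.0 188.0 P [ 0.6523 -0.1236  0.0004] gap 0.0009
disc [356.9681 181.4192] [240.1466 157.0603] 167.0 58.0 P [ 0.6108 -0.2945  0.0001] gap 0.0004
T [218.955  152.6787] [200.6301 243.4395] 514.5 442.5 P [ 0.6806  0.0772 -0.0004] gap 0.0008
meter [286.1492 245.5087] [293.0483 196.036 ] 801.0 435.0 P [ 0.4399 -0.109   0.0001] gap 0.0075
scr [289.2861 254.3735] [304.172  189.2409] 166.0 77.5 P [ 0.4131 -0.1154  0.0214] gap 0.0004
dial [152.2846 237.5514] [295.5138 293.1047] 225.5 253.0 P [0.4457 0.235  0.0246] gap 0.0005
lip [124.9697 195.6515] [243.2493 325.7362] 33.0 57.5 P [0.5528 0.315  0.0221] gap 0.0001
```

```bash
python3 - <<'E'
from m import *
np.set_printoptions(precision=4,suppress=True)
def edgeang(pts,n):  # n-fold dominant edge direction, deg, of outline
    h=cv2.convexHull((pts*1e4).astype(np.float32))[:,0]; e=np.roll(h,-1,0)-h; l=np.hypot(*e.T); a=np.arctan2(e[:,1],e[:,0])
    return np.degrees(np.angle((l**2*np.exp(1j*n*a)).sum())/n)
def rect(pts):
    (c,s,a)=cv2.minAreaRect((pts*1e3).astype(np.float32)); return np.round(c,1),np.round(s,1),round(a,1)
def W(n,c,z): return plane(n,c[:,0].astype(float),z)[:,:2]
dk=([0,0,0],[180,255,95])
for n,box in dict(top=dict(padT=(195,135,245,175),padN=(272,144,315,188),padC=(334,160,380,204)),side=dict(padT=(180,222,226,265),padN=(200,178,242,206),padC=(222,147,258,169))).items():
    for k,b in box.items():
        im=T if n=="top" else S
        m=mask(im,[0,0,0],[180,255,95]); 
        m|=mask(im,[45,90,60],[80,255,255])|mask(im,[21,130,120],[32,255,255])
        if k=="padC": m|=mask(im,[0,0,130],[180,60,255])
        bb=np.zeros_like(m); bb[b[1]:b[3],b[0]:b[2]]=255
        c=blobs(cv2.morphologyEx(m&bb,cv2.MORPH_CLOSE,np.ones((3,3))))[0]; w=W(n,c,.004); print(n,k,rect(w),"c",W(n,cen(c)[None,None],.004)*1e3)
for n,a in (("top",((22,180,120),(32,255,255),(275,148,312,184))),("side",((15,130,120),(32,255,255),(204,180,240,204)))):
    w=W(n,pick(n,*a)[0],.004); print(n,"hex",edgeang(w,6),rect(w))
for n,a in (("top",((45,90,60),(80,255,255),(195,135,245,175))),("side",((45,90,60),(80,255,255),(180,225,226,265)))):
    w=W(n,pick(n,*a)[0],.004); print(n,"T",rect(w), w.mean(0))
for n,a in (("top",((19,150,60),(27,255,255),(185,226,215,252))),("side",((15,130,60),(25,255,255),(280,240,312,270)))):
    w=W(n,pick(n,*a)[0],.026); print(n,"nut",edgeang(w,6),rect(w))
for n,a in (("top",((3,190,120),(19,255,255),(265,220,310,272))),):
    w=W(n,pick(n,*a)[0],.024); print(n,"meter",rect(w))
for n,a in (("top",((25,20,125),(75,90,255),(278,240,304,268))),("side",((25,15,100),(95,90,255),(295,180,316,198)))):
    w=W(n,pick(n,*a)[0],.024); print(n,"scr",rect(w),edgeang(w,4))
for n,a in (("top",((0,130,30),(17,255,255),(360,215,412,252))),("side",((0,100,20),(14,255,255),(270,128,296,156)))):
    c=pick(n,*a)[0]; w=W(n,c,.014); print(n,"tee",rect(w),w.mean(0)*1e3,cv2.boundingRect(c)); print(c[:,0].tolist())
for n,a in (("top",((100,80,40),(120,255,255),(105,145,160,205))),("side",((100,80,30),(120,255,255),(185,285,256,352)))):
    c=pick(n,*a)[0]; ap=cv2.approxPolyDP(c,1.5,True)[:,0]; print(n,"stand",ap.tolist())
for k,z in dict(nut=.026,cop=.044,hex=.004,disc=.004,dial=.026).items():
    p=dict(nut=([197.88,239.70],[295.34,252.02]),cop=([100.9,238.9],[301.3,343.06]),hex=([292.98,164.58],[221.15,191.45]),disc=([356.97,181.42],[240.15,157.06]),dial=([152.28,237.55],[295.51,293.1]))[k]
    print(k,plane("top",p[0],z)[0],plane("side",p[1],z)[0])
E
```

```text
top padT (array([673.6,  77.3]), array([105.9,  76.7]), 80.2) c [[673.3362  77.295 ]]
top padN (array([ 651.4, -123.3]), array([81.4, 82.5]), 78.9) c [[ 651.0022 -123.3462]]
top padC (array([ 609.9, -293. ]), array([82.2, 82.3]), 74.9) c [[ 609.5454 -293.1216]]
side padT (array([672.4,  82.1]), array([110.1,  77.7]), 80.3) c [[672.6521  85.1787]]
side padN (array([ 650.8, -117.2]), array([87.4, 82.5]), 79.1) c [[ 650.7463 -115.6111]]
side padC (array([ 609.5, -286. ]), array([87.2, 82.7]), 75.1) c [[ 609.5087 -284.4353]]
top hex -12.196247 (array([ 652.1, -123.4]), array([62.9, 56.1]), 45.5)
side hex -11.025096 (array([ 651.1, -120.1]), array([59.3, 55.2]), 49.1)
top T (array([674.6,  77.5]), array([93.2, 59. ]), 80.8) [0.6787 0.0766]
side T (array([673.4,  80.4]), array([91.4, 58.3]), 80.3) [0.6775 0.081 ]
top nut -21.044107 (array([443.3, 117.4]), array([49.8, 56.4]), 8.7)
side nut -24.484371 (array([443.1, 130.3]), array([70.2, 49.6]), 89.8)
top meter (array([ 435.8, -106.6]), array([101.3,  53.6]), 19.2)
top scr (array([ 413.3, -115.3]), array([32.3, 36.1]), 19.7) 19.414621
side 
[... 2094 characters left out ...]
141], [288, 140], [287, 139], [288, 138], [288, 137], [288, 136], [287, 135], [287, 134], [286, 134], [285, 134]]
top stand [[119, 154], [119, 176], [114, 194], [117, 191], [135, 194], [135, 198], [142, 199], [150, 164], [137, 162], [141, 166], [136, 167], [134, 157]]
side stand [[200, 293], [193, 310], [199, 316], [199, 321], [192, 338], [194, 340], [240, 348], [243, 336], [240, 338], [236, 336], [242, 316], [245, 313], [232, 311]]
nut [0.4436 0.1178 0.026 ] [0.4433 0.1206 0.026 ]
cop [0.4381 0.3583 0.044 ] [0.4382 0.3599 0.044 ]
hex [ 0.6518 -0.1233  0.004 ] [ 0.651  -0.1193  0.004 ]
disc [ 0.6102 -0.2936  0.004 ] [ 0.61   -0.2891  0.004 ]
dial [0.4459 0.2346 0.026 ] [0.4455 0.236  0.026 ]
```

```bash
python3 - <<'E'
from m import *
np.set_printoptions(precision=1,suppress=True)
f=lambda n,p,z: plane(n,np.array(p,float),z)[:,:2]*1e3
a=f("top",[[142,199],[150,164],[114.5,194]],.008); print("base top",a, np.degrees(np.arctan2(*(a[1]-a[0])[::-1])))
b=f("side",[[192.5,339.5],[240,348]],.004); print("base side",b,np.degrees(np.arctan2(*(b[1]-b[0])[::-1])))
c=f("top",[[119,154],[134.5,157]],.082); print("slope top",c, np.degrees(np.arctan2(*(c[0]-c[1])[::-1]))-90, c.mean(0))
print("slope tri",tri([119,154],[232,311])[0],tri([134.5,157],[200,293])[0]) 
for n,A in (("top",([19,180,90],[30,255,255],(112,188,140,204))),("side",([15,130,60],[32,255,255],(236,310,252,340)))):
    k=pick(n,*A)[0]; print(n,"lip",f(n,k[:,0],.028)[[0]],cv2.minAreaRect((f(n,k[:,0],.028)).astype(np.float32)))
im=cv2.resize(np.hstack([T[145:205,105:160],cv2.resize(S[285:355,185:260],(64,60))]),None,fx=6,fy=6,interpolation=cv2.INTER_CUBIC); cv2.imwrite("pics/st.png",im)
E
```

```text
base top [[547.2 274.2]
 [642.6 259.9]
 [558.7 348.4]] -8.533318848273222
base side [[654.8 338.5]
 [557.2 353.2]] 171.45302913517548
slope top [[648.  316.5]
 [641.3 277.1]] -9.68123959859355 [644.6 296.8]
slope tri [0.6 0.3 0.1] [0.6 0.3 0.1]
top lip [[558.3 331.5]] ((551.903564453125, 312.7891540527344), (42.84889221191406, 7.913119792938232), 81.20720672607422)
side lip [[548.6 294. ]] ((552.3172607421875, 317.4487609863281), (48.323143005371094, 7.399951457977295), 81.27515411376953)
```

>>> {"fn": "jog_arm", "kwargs": {"increments": [[0,[0.055,-0.02,0.01],[0,0,-10]],[0,[0.05,-0.035,0],[0,0,-10]]]}}

```text
time_s: 0.35
eef_pos: [0.2794, 0.5976, 0.2209]
orientation: [0.0, 0.302, 0.953, 0.0]
wrist_force: [1.8, -0.0, 0.5]
opening: 0.0855
finger_force: 0.0
```

Stand fit: origin is about (600, 304) mm with yaw −8.7°, taken from the base corners, slope top and lip. Every triangulated height comes out about 3 mm below the given one, which fits the stated calibration error. Next I go to the nut, with fingers closing at 9°.

>>> {"fn": "jog_arm", "kwargs": {"increments": [[0,[0.02,-0.058,-0.01],[0,0,-6]],[0,[0.02,-0.058,-0.01],[0,0,-6]],[0,[0.02,-0.058,-0.01],[0,0,-6]],[0,[0.02,-0.058,-0.01],[0,0,-6]],[0,[0.02,-0.058,-0.01],[0,0,-6]],[0,[0.02,-0.058,-0.01],[0,0,-6]],[0,[0.02,-0.058,-0.01],[0,0,-5]],[0,[0.02,-0.058,-0.01],[0,0,-5]]]}}

```text
time_s: 1.35
eef_pos: [0.4387, 0.1316, 0.1407]
orientation: [0.0, 0.65, 0.76, 0.0]
wrist_force: [1.2, 0.7, 0.2]
opening: 0.0856
finger_force: 0.0
```

>>> {"fn": "jog_arm", "kwargs": {"increments": [[0,[0.005,-0.014,-0.04],[0,0,0]],[0,[0,0,-0.04],[0,0,0]],[0,[0,0,-0.03],[0,0,0]],[0,[0,0,-0.02],[0,0,0]],[0,[0,0,-0.008],[0,0,0]],[0.3,[0,0,0],[0,0,0]],[0.7,[0,0,0],[0,0,0]],[1,[0,0,0],[0,0,0]]]}}

```text
time_s: 2.35
eef_pos: [0.4449, 0.1197, 0.005]
orientation: [0.001, 0.649, 0.761, 0.002]
wrist_force: [3.0, -0.8, 46.0]
opening: 0.0319
finger_force: 20.8
```

>>> {"fn": "jog_arm", "kwargs": {"increments": [[1,[0,0,0],[0,0,0]],[1,[0,0,0],[0,0,0]],[1,[0,0,0],[0,0,0]]]}}

```text
time_s: 2.72
eef_pos: [0.4452, 0.1198, 0.0057]
orientation: [0.001, 0.649, 0.761, 0.002]
wrist_force: [-4.0, -0.8, 35.8]
opening: 0.0
finger_force: 18.0
```

```bash
python3 - <<'E'
from m import *
t=manip.capture("top");s=manip.capture("side")
a=cv2.resize(t[180:280,140:260],(480,400),interpolation=cv2.INTER_CUBIC);b=cv2.resize(s[210:310,240:320],(320,400),interpolation=cv2.INTER_CUBIC)
cv2.imwrite("pics/a1.png",np.hstack([a,b]));print(manip.get_state()["eef_pos"],manip.get_state()["wrist_force"])
E
```

```text
[0.44513907 0.11977165 0.00566837] [-4.26135808 -2.15099963 36.49972373]
```

View pics/a1.png

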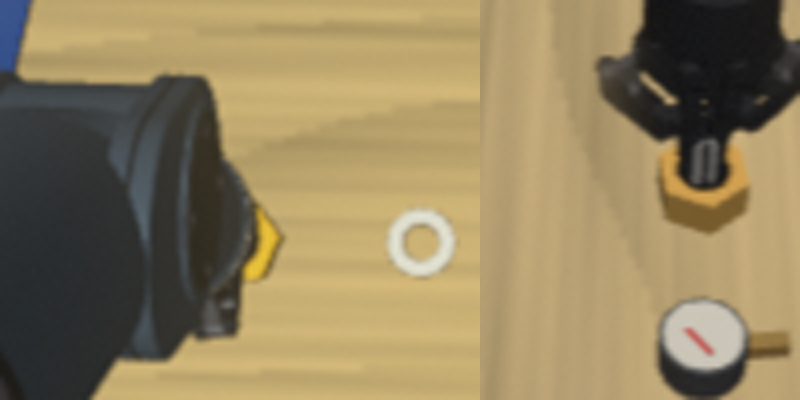

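The fingers shut onto the nut's top or bore without gripping it, and the nut hasn't moved (bore still at side (296,251)). I'll back off and compare the true tip height with the reported one.

>>> {"fn": "jog_arm", "kwargs": {"increments": [[1,[0,0,0.03],[0,0,0]],[1,[0,0,0.04],[0,0,0]],[1,[0,0,0],[0,0,0]]]}}

```text
time_s: 3.2
eef_pos: [0.4451, 0.12, 0.0758]
orientation: [0.001, 0.649, 0.761, 0.003]
wrist_force: [0.2, 0.6, -0.2]
opening: 0.0
finger_force: 0.0
```

```bash
python3 - <<'E'
from m import *
s=manip.capture("side");t=manip.capture("top"); st=manip.get_state(); print(st["eef_pos"],st["wrist_force"],st["opening"])
P=st["eef_pos"]
for dz in(0,.02,.04): print(dz,proj("side",P+[0,0,dz]))
a=cv2.resize(s[170:320,220:360],None,fx=4,fy=4,interpolation=cv2.INTER_CUBIC)
for dz in(0,.02,.04):
    q=(proj("side",P+[0,0,dz])[0]-[220,170])*4; cv2.drawMarker(a,(int(q[0]),int(q[1])),(255,0,255),cv2.MARKER_CROSS,10)
cv2.imwrite("pics/a2.png",a)
E
```

```text
[0.4436249  0.11980219 0.0736115 ] [-0.51775214  0.78379123 -1.00703301] -4.487226762734512e-05
0 [[296.11113455 238.23034463]]
0.02 [[296.51315029 232.25712183]]
0.04 [[296.92724904 226.10436753]]
```

View pics/a2.png

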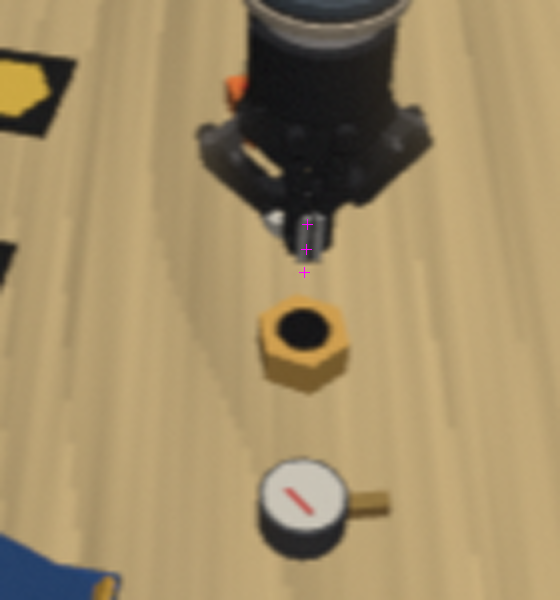

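The tip of the shut fingers sits about 20 mm above the projected TCP marker in the side view. That agrees with contact on the nut's 26 mm top at a reported z of 5.7 mm. I'll grasp lower, with TCP z at about −16 mm.

>>> {"fn": "jog_arm", "kwargs": {"increments": [[0,[0,-0.002,0],[0,0,0]],[0,[0,0,0],[0,0,0]],[0,[0,0,0],[0,0,0]],[0,[0,0,-0.03],[0,0,0]],[0,[0,0,-0.03],[0,0,0]],[0,[0,0,-0.015],[0,0,0]],[0,[0,0,-0.006],[0,0,0]],[0,[0,0,0],[0,0,0]]]}}

```text
time_s: 4.3
eef_pos: [0.4433, 0.1172, -0.0082]
orientation: [-0.0, 0.649, 0.761, -0.0]
wrist_force: [-0.2, 0.4, -0.2]
opening: 0.0855
finger_force: 0.0
```

>>> {"fn": "jog_arm", "kwargs": {"increments": [[0,[0,0,-0.006],[0,0,0]],[0,[0,0,0],[0,0,0]],[0.4,[0,0,0],[0,0,0]]]}}

```text
time_s: 4.68
eef_pos: [0.4435, 0.1174, -0.0138]
orientation: [0.0, 0.649, 0.761, 0.0]
wrist_force: [-0.1, -1.0, -0.5]
opening: 0.0698
finger_force: 0.0
```

>>> {"fn": "jog_arm", "kwargs": {"increments": [[1,[0,0,-0.002],[0,0,0]],[1,[0,0,0],[0,0,0]],[1,[0,0,0],[0,0,0]],[1,[0,0,0],[0,0,0]],[1,[0,0,0],[0,0,0]]]}}

```text
time_s: 5.3
eef_pos: [0.4435, 0.1174, -0.0158]
orientation: [0.0, 0.649, 0.761, 0.0]
wrist_force: [-0.8, 0.4, 5.3]
opening: 0.0491
finger_force: 62.2
```

>>> {"fn": "jog_arm", "kwargs": {"increments": [[1,[0,0,0.03],[0,0,0]],[1,[0,0,0.05],[0,0,0]],[1,[0.035,-0.04,0],[0,0,2]],[1,[0.035,-0.04,0],[0,0,2]],[1,[0.035,-0.04,0],[0,0,2]],[1,[0.035,-0.04,0],[0,0,2]],[1,[0.035,-0.04,0],[0,0,2]],[1,[0.033,-0.041,0],[0,0,0]]]}}

```text
time_s: 6.3
eef_pos: [0.652, -0.1248, 0.0634]
orientation: [-0.001, 0.58, 0.815, -0.0]
wrist_force: [0.2, -0.7, -3.1]
opening: 0.0486
finger_force: 63.7
```

>>> {"fn": "jog_arm", "kwargs": {"increments": [[1,[0,0,0],[0,0,0]],[1,[0,0,0],[0,0,0]]]}}

```text
time_s: 6.55
eef_pos: [0.6505, -0.1233, 0.0631]
orientation: [-0.001, 0.58, 0.815, -0.0]
wrist_force: [-0.1, 0.7, -2.4]
opening: 0.0488
finger_force: 63.8
```

```bash
python3 - <<'E'
from m import *
s=manip.capture("side");t=manip.capture("top"); st=manip.get_state(); print(st["eef_pos"],rot(st["orientation"]).as_matrix()[:,1],st["wrist_force"],st["opening"])
a=cv2.resize(s[130:230,170:290],None,fx=4,fy=4,interpolation=cv2.INTER_CUBIC)
b=cv2.resize(t[120:220,250:330],None,fx=4,fy=4,interpolation=cv2.INTER_CUBIC)
cv2.imwrite("pics/a3.png",np.hstack([a,b])); cv2.imwrite("pics/s_held.png",s)
E
```

```text
[ 0.65063641 -0.12222145  0.06355859] [ 9.44441767e-01  3.28677455e-01 -9.37514720e-04] [ 0.78918453 -0.35727157 -2.95131357] 0.048795222091660394
```

View pics/a3.png

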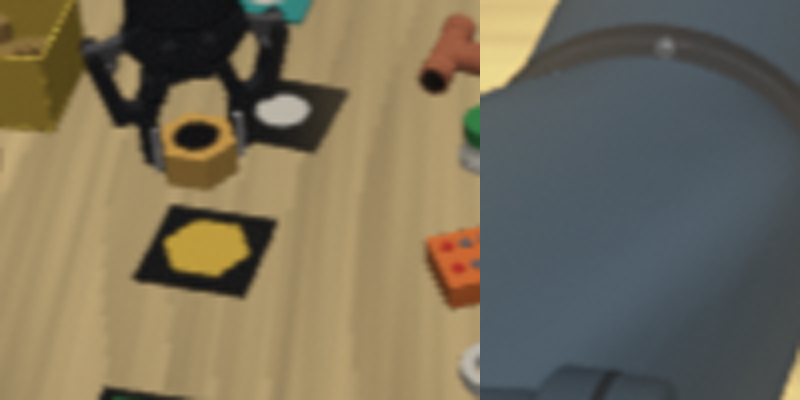

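Top view is blocked by the arm; the side view shows the nut held with its bore near (219,164).

```bash
python3 - <<'E'
from m import *
np.set_printoptions(precision=4,suppress=True)
S=cv2.imread("pics/s_held.png")
import m; m.S=S
c=pick("side",[0,0,0],[180,140,60],(212,157,226,169))
for k in c[:2]: print(cv2.contourArea(k),cen(k),plane("side",cen(k),.1054),plane("side",cen(k),.102),cv2.boundingRect(k))
for i in range(4): print(manip.get_state()["eef_pos"])
E
```

```text
36.0 [218.5 163.5] [[ 0.65   -0.1184  0.1054]] [[ 0.6509 -0.1229  0.102 ]] (214, 161, 10, 6)
[ 0.6506 -0.1222  0.0636]
[ 0.6506 -0.1222  0.0636]
[ 0.6506 -0.1222  0.0636]
[ 0.6506 -0.1222  0.0636]
```

>>> {"fn": "jog_arm", "kwargs": {"increments": [[1,[0.001,-0.001,-0.03],[0,0,0]],[1,[0,0,-0.03],[0,0,0]],[1,[0,0,-0.01],[0,0,0]],[1,[0,0,-0.004],[0,0,0]],[1,[0,0,-0.001],[0,0,0]],[1,[0,0,0],[0,0,0]]]}}

```text
time_s: 7.4
eef_pos: [0.653, -0.1247, -0.0101]
orientation: [0.001, 0.58, 0.815, 0.0]
wrist_force: [-0.0, 0.9, -2.1]
opening: 0.0489
finger_force: 63.7
```

>>> {"fn": "jog_arm", "kwargs": {"increments": [[1,[-0.0005,0.0005,-0.0015],[0,0,0]],[1,[0,0,0],[0,0,0]],[0.3,[0,0,0],[0,0,0]],[0,[0,0,0],[0,0,0]],[0,[0,0,0],[0,0,0]],[0,[0,0,0.03],[0,0,0]],[0,[0,0,0.05],[0,0,0]],[0,[-0.02,0.05,0.02],[0,0,0]]]}}

```text
time_s: 8.4
eef_pos: [0.634, -0.0789, 0.0904]
orientation: [0.003, 0.583, 0.813, 0.0]
wrist_force: [0.4, 1.4, 1.0]
opening: 0.0851
finger_force: 0.0
```

>>> {"fn": "jog_arm", "kwargs": {"increments": [[0,[-0.02,0.055,0],[0,0,3]],[0,[-0.02,0.055,0],[0,0,3]],[0,[-0.02,0.055,0],[0,0,3]],[0,[-0.02,0.055,0],[0,0,3]],[0,[-0.02,0.055,0],[0,0,3]],[0,[-0.03,0.052,0],[0,0,3]],[0,[-0.03,0.052,0],[0,0,2]],[0,[-0.03,0.052,0],[0,0,0]]]}}

```text
time_s: 9.4
eef_pos: [0.4409, 0.3585, 0.0876]
orientation: [0.0, 0.429, 0.903, 0.0]
wrist_force: [1.3, 0.1, -0.9]
opening: 0.0854
finger_force: 0.0
```

```bash
python3 - <<'E'
from m import *
import m
np.set_printoptions(precision=4,suppress=True)
m.T=manip.capture("top"); cv2.imwrite("pics/t1.png",m.T); st=manip.get_state(); print(st["eef_pos"],rot(st["orientation"]).as_matrix()[:,1])
m.S=manip.capture("side"); cv2.imwrite("pics/s1.png",m.S)
for n,A in (("top",([0,0,0],[180,255,90],(284,156,303,174))),("side",([0,0,0],[180,140,75],(211,180,230,196)))):
    c=pick(n,*A)
    for k in c[:1]: print(n,cv2.contourArea(k),cen(k),plane(n,cen(k),.03))
b=cv2.resize(m.T[135:195,260:330],None,fx=6,fy=6,interpolation=cv2.INTER_CUBIC);a=cv2.resize(m.S[160:220,190:250],None,fx=6,fy=6,interpolation=cv2.INTER_CUBIC)
cv2.imwrite("pics/a4.png",np.hstack([a,b]))
E
```

```text
[0.4346 0.3679 0.0872] [0.7693 0.6389 0.0007]
top 79.5 [294.0797 161.8386] [[ 0.6526 -0.1239  0.03  ]]
side 34.0 [220.1569 184.3676] [[ 0.6519 -0.1201  0.03  ]]
```

View pics/a4.png

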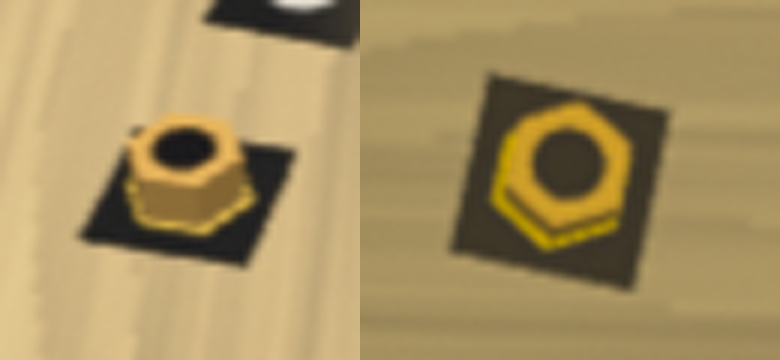

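The nut is flat on its pad, about 0.8 mm from the hexagon's centre in both views, with yaw matching. Next is the coupling.

>>> {"fn": "jog_arm", "kwargs": {"increments": [[0,[0.0035,-0.009,-0.02],[0,0,0]],[0,[0,0,-0.03],[0,0,0]],[0,[0,0,-0.03],[0,0,0]],[0,[0,0,-0.015],[0,0,0]],[0,[0,0,-0.004],[0,0,0]],[0.4,[0,0,0],[0,0,0]],[0.4,[0,0,0],[0,0,0]]]}}

```text
time_s: 10.38
eef_pos: [0.4459, 0.3483, -0.0106]
orientation: [0.0, 0.43, 0.903, 0.001]
wrist_force: [0.9, -0.2, -0.3]
opening: 0.0522
finger_force: 0.0
```

>>> {"fn": "jog_arm", "kwargs": {"increments": [[0.6,[0,0,0],[0,0,0]],[1,[0,0,0],[0,0,0]],[1,[0,0,0],[0,0,0]],[1,[0,0,0],[0,0,0]],[1,[0,0,0],[0,0,0]],[1,[0,0,0],[0,0,0]]]}}

```text
time_s: 11.12
eef_pos: [0.4459, 0.3482, -0.0105]
orientation: [0.0, 0.43, 0.903, 0.001]
wrist_force: [-0.5, -0.7, 8.2]
opening: 0.0312
finger_force: 58.3
```

The TCP settled 13 mm off sideways because I read the pose while the arm was still swinging. The grip is at the edge, so I'll open, back up and measure again.

>>> {"fn": "jog_arm", "kwargs": {"increments": [[0.4,[0,0,0],[0,0,0]],[0,[0,0,0],[0,0,0]],[0,[0,0,0],[0,0,0]],[0,[0,0,0.03],[0,0,0]],[0,[0,0,0.05],[0,0,0]],[0,[0,0,0.04],[0,0,0]],[0,[0,0,0],[0,0,0]],[0,[0,0,0],[0,0,0]]]}}

```text
time_s: 12.12
eef_pos: [0.445, 0.3477, 0.1081]
orientation: [-0.0, 0.43, 0.903, -0.0]
wrist_force: [0.4, 0.3, -0.8]
opening: 0.0857
finger_force: 0.0
```

```bash
python3 - <<'E'
from m import *
import m
np.set_printoptions(precision=4,suppress=True)
m.T=manip.capture("top"); st=manip.get_state(); print(st["eef_pos"])
m.S=manip.capture("side"); cv2.imwrite("pics/s2.png",m.S);cv2.imwrite("pics/t2.png",m.T)
for n,A in (("top",([0,0,0],[180,110,70],(92,228,112,250))),("side",([0,0,0],[180,90,60],(286,332,318,358)))):
    for k in pick(n,*A,)[:2]: print(n,cv2.contourArea(k),cen(k),plane(n,cen(k),.044))
E
```

```text
[0.4447 0.3475 0.1075]
top 54.0 [100.8981 238.8981] [[0.4381 0.3583 0.044 ]]
top 23.0 [ 95.971  247.6594] [[0.416  0.3686 0.044 ]]
side 95.0 [301.3947 342.9895] [[0.438  0.3598 0.044 ]]
```

>>> {"fn": "jog_arm", "kwargs": {"increments": [[0,[-0.0065,0.011,0],[0,0,0]],[0,[0,0,-0.04],[0,0,0]],[0,[0,0,-0.04],[0,0,0]],[0,[0,0,-0.025],[0,0,0]],[0,[0,0,-0.012],[0,0,0]],[0,[0,0,0],[0,0,0]],[0,[0,0,0],[0,0,0]]]}}

```text
time_s: 13.1
eef_pos: [0.4393, 0.3594, -0.0077]
orientation: [0.0, 0.43, 0.903, 0.001]
wrist_force: [-0.3, 0.2, 0.2]
opening: 0.0852
finger_force: 0.0
```

>>> {"fn": "jog_arm", "kwargs": {"increments": [[0.5,[-0.0005,-0.0005,-0.003],[0,0,0]],[1,[0,0,0],[0,0,0]],[1,[0,0,0],[0,0,0]],[1,[0,0,0],[0,0,0]],[1,[0,0,0],[0,0,0]],[1,[0,0,0],[0,0,0]]]}}

```text
time_s: 13.85
eef_pos: [0.4385, 0.3585, -0.011]
orientation: [0.0, 0.43, 0.903, 0.0]
wrist_force: [-1.5, -0.2, 4.8]
opening: 0.0326
finger_force: 59.0
```

>>> {"fn": "jog_arm", "kwargs": {"increments": [[1,[0,0,0.04],[0,0,0]],[1,[0,0,0.06],[0,0,0]],[1,[0.014,-0.055,0],[0,0,-5]],[1,[0.014,-0.055,0],[0,0,-5]],[1,[0.014,-0.055,0],[0,0,-5]],[1,[0.014,-0.055,0],[0,0,-5]],[1,[0.014,-0.055,0],[0,0,-5]],[1,[0.014,-0.055,0],[0,0,-5]]]}}

```text
time_s: 14.85
eef_pos: [0.5226, 0.0267, 0.0886]
orientation: [0.0, 0.65, 0.76, 0.0]
wrist_force: [0.8, -0.8, -2.0]
opening: 0.0326
finger_force: 59.8
```

>>> {"fn": "jog_arm", "kwargs": {"increments": [[1,[0.015,-0.055,0],[0,0,-5]],[1,[0.015,-0.055,0],[0,0,-5]],[1,[0.015,-0.055,0],[0,0,-5]],[1,[0.015,-0.055,0],[0,0,-5]],[1,[0.015,-0.052,0],[0,0,-5]],[1,[0.013,-0.05,0],[0,0,-5]],[1,[0,0,0],[0,0,0]],[1,[0,0,0],[0,0,0]]]}}

```text
time_s: 15.85
eef_pos: [0.61, -0.2931, 0.088]
orientation: [-0.001, 0.824, 0.567, -0.0]
wrist_force: [0.3, 1.4, -1.7]
opening: 0.0322
finger_force: 59.9
```

>>> {"fn": "jog_arm", "kwargs": {"increments": [[1,[0,0,0],[0,0,0]],[1,[0,0,0],[0,0,0]]]}}

```text
time_s: 16.1
eef_pos: [0.6106, -0.2923, 0.0886]
orientation: [-0.0, 0.823, 0.568, 0.0]
wrist_force: [-0.2, -0.8, -0.9]
opening: 0.0326
finger_force: 59.9
```

>>> {"fn": "jog_arm", "kwargs": {"increments": [[1,[0,-0.001,-0.035],[0,0,0]],[1,[0,0,-0.035],[0,0,0]],[1,[0,0,-0.018],[0,0,0]],[1,[0,0,-0.005],[0,0,0]],[1,[0,0,0],[0,0,0]],[1,[0,0,0],[0,0,0]]]}}

```text
time_s: 16.85
eef_pos: [0.6111, -0.2951, -0.0032]
orientation: [0.001, 0.824, 0.567, 0.0]
wrist_force: [-0.1, -0.6, -0.9]
opening: 0.0325
finger_force: 59.9
```

>>> {"fn": "jog_arm", "kwargs": {"increments": [[1,[-0.0005,0.0005,-0.003],[0,0,0]],[1,[0,0,0],[0,0,0]],[1,[0,0,0],[0,0,0]]]}}

```text
time_s: 17.23
eef_pos: [0.6104, -0.2944, -0.0069]
orientation: [0.001, 0.824, 0.567, 0.0]
wrist_force: [0.0, 0.3, 4.4]
opening: 0.0323
finger_force: 60.2
```

>>> {"fn": "jog_arm", "kwargs": {"increments": [[0.5,[0,0,0],[0,0,0]],[0,[0,0,0],[0,0,0]],[0,[0,0,0],[0,0,0]],[0,[0,0,0.04],[0,0,0]],[0,[0,0,0.06],[0,0,0]],[0,[-0.045,-0.022,0.02],[0,0,2]],[0,[-0.05,-0.022,0],[0,0,3]],[0,[-0.048,-0.023,0],[0,0,0]]]}}

```text
time_s: 18.23
eef_pos: [0.4654, -0.3617, 0.113]
orientation: [0.0, 0.798, 0.603, 0.0]
wrist_force: [0.8, -0.2, 1.1]
opening: 0.0856
finger_force: 0.0
```

>>> {"fn": "jog_arm", "kwargs": {"increments": [[0,[0,0,0],[0,0,0]],[0,[0,0,0],[0,0,0]],[0,[0,0,0],[0,0,0]]]}}

```text
time_s: 18.6
eef_pos: [0.4683, -0.3602, 0.1122]
orientation: [-0.0, 0.797, 0.603, 0.0]
wrist_force: [0.4, 0.2, -0.5]
opening: 0.0853
finger_force: 0.0
```

```bash
python3 - <<'E'
from m import *
import m
np.set_printoptions(precision=4,suppress=True)
m.T=manip.capture("top"); st=manip.get_state(); print(st["eef_pos"],rot(st["orientation"]).as_matrix()[:,1])
m.S=manip.capture("side"); cv2.imwrite("pics/s3.png",m.S);cv2.imwrite("pics/t3.png",m.T)
for n,A in (("top",([0,0,0],[180,110,70],(340,155,385,205))),("side",([0,0,0],[180,90,60],(225,135,258,170)))):
    for k in pick(n,*A,)[:4]: print(n,cv2.contourArea(k),cen(k),plane(n,cen(k),.048),cv2.boundingRect(k))
a=cv2.resize(m.T[150:260,320:430],(440,440),interpolation=cv2.INTER_CUBIC);b=cv2.resize(m.S[120:180,210:258],(352,440),interpolation=cv2.INTER_CUBIC)
cv2.imwrite("pics/a5.png",np.hstack([a,b]))
E
```

```text
[ 0.4681 -0.3603  0.1122] [ 0.9624 -0.2717  0.    ]
top 834.5 [356.8318 181.6247] [[ 0.6003 -0.2818  0.048 ]] (340, 164, 35, 36)
side 167.5 [239.4816 159.5502] [[ 0.6038 -0.2159  0.048 ]] (225, 149, 29, 18)
```

View pics/a5.png

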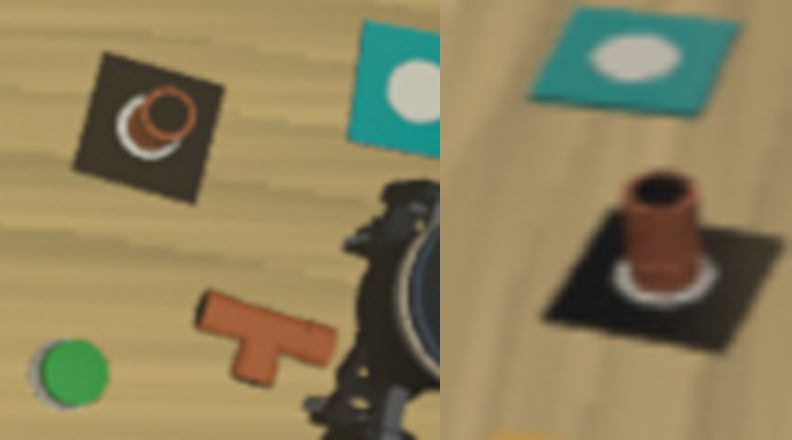

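The coupling stands upright on the disc, with its bore near top (362,178) and side (240,146). The tee is unmoved at top (387,234). Now I measure both more exactly.

```bash
python3 - <<'E'
from m import *
import m
np.set_printoptions(precision=4,suppress=True)
m.T=cv2.imread("pics/t3.png");m.S=cv2.imread("pics/s3.png")
for n,A in (("top",([0,0,0],[180,255,95],(357,173,367,184))),("side",([0,0,0],[180,90,50],(236,142,245,149)))):
    for k in pick(n,*A,)[:1]: print(n,cv2.contourArea(k),cen(k),plane(n,cen(k),.048),cv2.boundingRect(k))
c=pick("top",(0,110,30),(17,255,255),(360,215,412,252))[0]
w=plane("top",c[:,0].astype(float),.014)[:,:2]*1e3
print(cv2.minAreaRect(w.astype(np.float32)))
a=np.radians(-15.8); u=np.array([np.cos(a),np.sin(a)]); v=np.array([-u[1],u[0]]); xy=np.c_[w@u,w@v]
print("x",xy[:,0].min(),xy[:,0].max(),"y",xy[:,1].min(),xy[:,1].max())
for x in (3,6,9,12): 
    s=xy[abs(xy[:,0]-xy[:,0].min()-x)<2]; print(x,s[:,1].min(),s[:,1].max(),(s[:,1].min()+s[:,1].max())/2)
for x in (-10,-6,-2,): print(x,np.round(np.sort(xy[abs(xy[:,0]-xy[:,0].max()-x)<2][:,1])[[0,-1]],1))
print("TCP",np.array([468.1,-360.3])@u,np.array([468.1,-360.3])@v)
E
```

```text
top 60.5 [361.6997 177.9201] [[ 0.6102 -0.2943  0.048 ]] (357, 174, 10, 9)
((466.8642883300781, -362.2265930175781), (89.11499786376953, 49.713409423828125), 73.45130920410156)
x 523.1387615005415 573.2332507071679 y -266.1692003072758 -176.8920820599112
3 -232.8176698558983 -206.60452316316665 -219.71109650953247
6 -232.8176698558983 -205.9668626485022 -219.39226625220024
9 -231.56554241472537 -205.32867236404468 -218.44710738938502
12 -233.37129489619375 -204.68995164931857 -219.03062327275615
-10 [-266.2 -178.5]
-6 [-264.9 -177.2]
-2 [-264.3 -179. ]
TCP 548.5168157797775 -219.23275942890865
```

Coupling is centred to 0.7 mm. The tee's grip point is under the TCP within 0.5 mm, so I descend.

>>> {"fn": "jog_arm", "kwargs": {"increments": [[0,[0,0,-0.04],[0,0,0]],[0,[0,0,-0.04],[0,0,0]],[0,[0,0,-0.03],[0,0,0]],[0,[0,0,-0.012],[0,0,0]],[0,[0,0,-0.005],[0,0,0]],[0,[0,0,-0.002],[0,0,0]],[0,[0,0,0],[0,0,0]],[0.4,[0,0,0],[0,0,0]]]}}

```text
time_s: 19.7
eef_pos: [0.4673, -0.3614, -0.0158]
orientation: [0.001, 0.798, 0.603, 0.0]
wrist_force: [0.9, -0.0, -0.1]
opening: 0.0697
finger_force: 0.0
```

>>> {"fn": "jog_arm", "kwargs": {"increments": [[1,[0,0,0],[0,0,0]],[1,[0,0,0],[0,0,0]],[1,[0,0,0],[0,0,0]],[1,[0,0,0],[0,0,0]],[1,[0,0,0],[0,0,0]]]}}

```text
time_s: 20.32
eef_pos: [0.4673, -0.3614, -0.0157]
orientation: [0.0, 0.798, 0.603, 0.0]
wrist_force: [-0.7, 0.8, 6.6]
opening: 0.0473
finger_force: 61.0
```

>>> {"fn": "jog_arm", "kwargs": {"increments": [[1,[0,0,0.04],[0,0,0]],[1,[0,0,0.07],[0,0,0]],[1,[0.026,0.055,0],[0,0,1]],[1,[0.026,0.055,0],[0,0,1]],[1,[0.026,0.055,0],[0,0,1]],[1,[0.026,0.055,0],[0,0,1]],[1,[0.026,0.055,0],[0,0,1]],[1,[0.026,0.055,0],[0,0,1]]]}}

```text
time_s: 21.32
eef_pos: [0.6234, -0.0292, 0.086]
orientation: [-0.0, 0.765, 0.644, -0.0]
wrist_force: [1.1, -2.1, -0.9]
opening: 0.0477
finger_force: 63.3
```

>>> {"fn": "jog_arm", "kwargs": {"increments": [[1,[0.026,0.055,0],[0,0,0]],[1,[0.024,0.054,0],[0,0,0]],[1,[0,0,0],[0,0,0]],[1,[0,0,0],[0,0,0]],[1,[0,0,0],[0,0,0]]]}}

```text
time_s: 21.95
eef_pos: [0.6725, 0.0759, 0.0861]
orientation: [0.0, 0.766, 0.643, -0.0]
wrist_force: [0.2, -0.9, -1.8]
opening: 0.0467
finger_force: 63.2
```

```bash
python3 - <<'E'
from m import *
np.set_printoptions(precision=4,suppress=True)
for i in range(1):
    manip.capture("side"); st=manip.get_state(); y=rot(st["orientation"]).as_matrix()[:,1]; print(st["eef_pos"],np.degrees(np.arctan2(y[1],y[0])),st["wrist_force"],st["opening"])
E
```

```text
[0.6726 0.076  0.0862] -10.016187709121285 [-0.6223  0.1168 -0.9424] 0.046681317231901845
```

>>> {"fn": "jog_arm", "kwargs": {"increments": [[1,[0.001,0.0015,-0.035],[0,0,0]],[1,[0,0,-0.035],[0,0,0]],[1,[0,0,-0.018],[0,0,0]],[1,[0,0,-0.006],[0,0,0]],[1,[0,0,0],[0,0,0]],[1,[0,0,0],[0,0,0]],[1,[0,0,0],[0,0,0]]]}}

```text
time_s: 22.88
eef_pos: [0.6745, 0.0794, -0.007]
orientation: [0.0, 0.765, 0.644, 0.001]
wrist_force: [-0.2, -0.4, -0.5]
opening: 0.0469
finger_force: 63.2
```

>>> {"fn": "jog_arm", "kwargs": {"increments": [[1,[-0.0005,-0.0015,-0.003],[0,0,0]],[1,[0,0,-0.001],[0,0,0]],[1,[0,0,0],[0,0,0]],[1,[0,0,0],[0,0,0]]]}}

```text
time_s: 23.38
eef_pos: [0.6734, 0.0776, -0.0116]
orientation: [0.0, 0.765, 0.643, 0.0]
wrist_force: [-2.2, -0.9, 6.0]
opening: 0.0471
finger_force: 64.2
```

>>> {"fn": "jog_arm", "kwargs": {"increments": [[0.5,[0,0,0],[0,0,0]],[0,[0,0,0],[0,0,0]],[0,[0,0,0],[0,0,0]],[0,[0,0,0.04],[0,0,0]],[0,[0,0,0.06],[0,0,0]],[0,[-0.035,-0.03,0.02],[0,0,-8]],[0,[-0.04,-0.03,0],[0,0,-8]],[0,[-0.04,-0.03,0],[0,0,-9]]]}}

```text
time_s: 24.38
eef_pos: [0.5574, -0.013, 0.1084]
orientation: [0.0, 0.888, 0.461, 0.001]
wrist_force: [0.2, 0.2, 0.1]
opening: 0.0852
finger_force: 0.0
```

>>> {"fn": "jog_arm", "kwargs": {"increments": [[0,[-0.04,-0.03,0],[0,0,-9]],[0,[-0.04,-0.03,0],[0,0,-9]],[0,[-0.04,-0.034,0],[0,0,-9]],[0,[0,0,0],[0,0,-9]],[0,[0,0,0],[0,0,0]],[0,[0,0,0],[0,0,0]],[0,[0,0,0],[0,0,0]]]}}

```text
time_s: 25.25
eef_pos: [0.4388, -0.1058, 0.1079]
orientation: [0.0, 0.986, 0.168, 0.0]
wrist_force: [0.4, -1.1, 0.2]
opening: 0.0854
finger_force: 0.0
```

```bash
python3 - <<'E'
from m import *
import m
np.set_printoptions(precision=4,suppress=True)
m.T=manip.capture("top"); m.S=manip.capture("side"); st=manip.get_state(); y=rot(st["orientation"]).as_matrix()[:,1]; print(st["eef_pos"],np.degrees(np.arctan2(y[1],y[0])),st["joint_pos"])
cv2.imwrite("pics/s4.png",m.S);cv2.imwrite("pics/t4.png",m.T)
c=pick("top",(0,110,30),(17,255,255),(190,130,250,178))
if c:
    w=plane("top",c[0][:,0].astype(float),.018)[:,:2]*1e3; print("tee",cv2.minAreaRect(w.astype(np.float32)))
    a=np.radians(-9.7); u=np.array([np.cos(a),np.sin(a)]); v=np.array([-u[1],u[0]]); xy=np.c_[w@u,w@v]
    print("x",xy[:,0].min(),xy[:,0].max(),"y",xy[:,1].min(),xy[:,1].max())
    for x in (3,6,9,12): 
        s=xy[abs(xy[:,0]-xy[:,0].min()-x)<2]; print(x,(s[:,1].min()+s[:,1].max())/2)
    P=np.array([674,77.4]); print("target",P@u,P@v)
a=cv2.resize(m.T[130:180,190:250],None,fx=7,fy=7,interpolation=cv2.INTER_CUBIC);b=cv2.resize(m.S[220:270,175:230],None,fx=7,fy=7,interpolation=cv2.INTER_CUBIC)
cv2.imwrite("pics/a6.png",np.hstack([a,b]))
E
```

```text
[ 0.4386 -0.1059  0.1079] -70.78308985668762 [-0.3889  0.5033  0.7668  2.1547 -0.5553  0.6878 -0.4762]
tee ((676.1607666015625, 81.48857879638672), (87.76008605957031, 50.42940139770508), 79.76033020019531)
x 627.5143391213708 678.3039812172169 y 150.32636045741094 237.96139508713813
3 193.85767587116152
6 193.85767587116152
9 193.7156360082389
12 194.0037609559858
target 651.3230601875562 189.855290334289
```

View pics/a6.png

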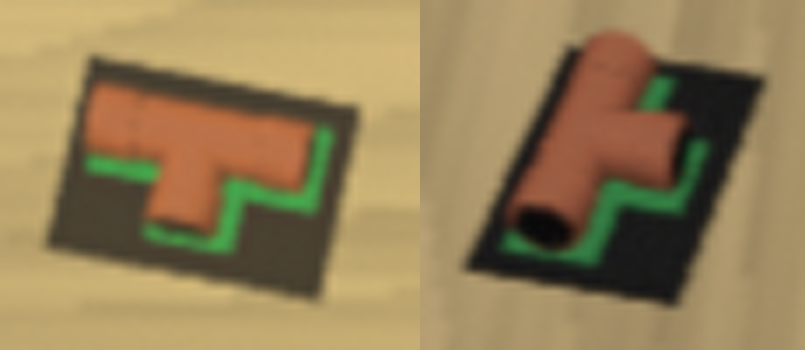

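The tee is flat with the branch pointing the right way, but it sits a few mm toward +y: green shows more on the right. I'll measure the offset cleanly with the red channel, since both the pad and the green are low in red.

```bash
cat > tee.py <<'E'
from m import *
def teefit(im,n):
    x0,y0,x1,y1=(203,138,240,167) if n=="top" else (184,222,222,262)
    f=8; r=cv2.resize(im[y0:y1,x0:x1],None,fx=f,fy=f,interpolation=cv2.INTER_LINEAR)
    r=r[:,:,2]; m=((r>(108 if n=="top" else 95))*255).astype(np.uint8)
    # drop wood: keep only copper hue
    hs=cv2.cvtColor(cv2.resize(im[y0:y1,x0:x1],None,fx=f,fy=f,interpolation=cv2.INTER_LINEAR),cv2.COLOR_BGR2HSV); m&=((hs[:,:,0]<17)*255).astype(np.uint8)
    c=max(blobs(m),key=cv2.contourArea)[:,0].astype(float); p=(c+.5)/f-.5+[x0,y0]
    a=np.radians(-9.7); u=np.array([np.cos(a),np.sin(a)]); v=np.array([-u[1],u[0]])
    w=plane(n,p,.018)[:,:2]*1e3; xy=np.c_[w@u,w@v]
    print(n,cv2.minAreaRect(w.astype(np.float32)))
    print("u %.1f %.1f v %.1f %.1f"%(xy[:,0].min(),xy[:,0].max(),xy[:,1].min(),xy[:,1].max()),"branch v",[round(float((s[:,1].min()+s[:,1].max())/2),1) for x in(6,9,12) for s in [xy[abs(xy[:,0]-xy[:,0].min()-x)<1]]])
    for lab,sel in (("run left",xy[:,1]>xy[:,1].mean()+18),("run right",xy[:,1]<xy[:,1].mean()-18)):
        s=xy[sel]; s=s[(s[:,1]<xy[:,1].max()-6)&(s[:,1]>xy[:,1].min()+6)]; 
        hi=s[s[:,0]>s[:,0].mean()][:,0].mean(); lo=s[s[:,0]<s[:,0].mean()][:,0].mean(); print(lab,"back %.1f front %.1f axis %.1f"%(hi,lo,(hi+lo)/2))
E
python3 - <<'E'
from tee import *
T4=cv2.imread("pics/t4.png");S4=cv2.imread("pics/s4.png"); teefit(T4,"top"); teefit(S4,"side")
# green T & pad edges, subpixel in first pictures
a=np.radians(-9.7); u=np.array([np.cos(a),np.sin(a)]); v=np.array([-u[1],u[0]])
for n,im,b in(("top",cv2.imread("pics/top0.png"),(195,135,245,178)),("side",cv2.imread("pics/side0.png"),(178,220,230,268))):
    r=cv2.resize(im[b[1]:b[3],b[0]:b[2]],None,fx=8,fy=8,interpolation=cv2.INTER_LINEAR)
    for k,m in(("T",((r[:,:,1]>(98 if n=="top" else 70))&(r[:,:,2]<95))),("pad",r[:,:,2]<(115 if n=="top" else 100))):
        c=blobs((m*255).astype(np.uint8))[0][:,0].astype(float); w=plane(n,(c+.5)/8-.5+[b[0],b[1]],.004)[:,:2]*1e3; xy=np.c_[w@u,w@v]
        print(n,k,cv2.minAreaRect(w.astype(np.float32)),"u %.1f %.1f v %.1f %.1f"%(xy[:,0].min(),xy[:,0].max(),xy[:,1].min(),xy[:,1].max()), "uc %.1f vc %.1f"%((xy[:,0].min()+xy[:,0].max())/2,(xy[:,1].min()+xy[:,1].max())/2))
E
```

```text
top ((675.6063232421875, 81.05276489257812), (87.18000793457031, 49.85444641113281), 80.1971664428711)
u 627.3 677.3 v 150.1 237.3 branch v [193.4, 193.5, 193.4]
run left back 676.7 front 650.5 axis 663.6
run right back 676.6 front 650.7 axis 663.6
side ((673.6954345703125, 72.7369384765625), (93.17984771728516, 49.849853515625), 81.79052734375)
u 626.3 677.6 v 139.0 231.8 branch v [192.8, 192.4, 192.5]
run left back 675.1 front 641.5 axis 658.3
run right back 675.8 front 648.7 axis 662.3
top T ((674.089111328125, 77.62591552734375), (90.81684112548828, 56.65853500366211), 80.0796890258789) u 623.0 679.8 v 144.6 235.4 uc 651.4 vc 190.0
top pad ((673.3693237304688, 77.367919921875), (108.91215515136719, 79.0436782836914), 80.11372375488281) u 611.1 690.3 v 135.2 244.2 uc 650.7 vc 189.7
side T ((672.6922607421875, 82.1580581665039), (111.49459838867188, 78.5641860961914), 80.16329193115234) u 609.9 688.5 v 138.6 250.2 uc 649.2 vc 194.4
side pad ((672.6776123046875, 82.17020416259766), (111.88867950439453, 78.93817138671875), 80.20378112792969) u 609.7 688.7 v 138.4 250.3 uc 649.2 vc 194.4
```

```bash
python3 - <<'E'
from tee import *
T4=cv2.imread("pics/t4.png");S4=cv2.imread("pics/s4.png")
a=np.radians(-9.8); u=np.array([np.cos(a),np.sin(a)]); v=np.array([-u[1],u[0]])
def scan(n,im,c0,U,Vs,ax="v"):
    out=[]
    for q in Vs:
        uv=(c0[0]-25+U,c0[1]+q) if ax=="v" else (c0[0]-25+q,c0[1]+U)
        P=np.r_[(uv[0]*u+uv[1]*v)/1e3,.004]; p=proj(n,P)[0].astype(np.float32)
        out.append("%d:%s"%(q,cv2.getRectSubPix(im,(1,1),(float(p[0]),float(p[1])))[0,0].tolist()))
    print(n,ax,U,*out)
t,s=(650.9,189.8),(649.2,194.4)
scan("side",S4,s,36,range(34,57,2)); scan("side",S4,s,30,range(34,57,2))
scan("top",T4,t,36,range(-56,-33,2)); scan("top",T4,t,36,range(34,57,2))
scan("top",T4,t,0,range(-10,13,2),"u"); 
E
```

```text
side v 36 34:[12, 13, 15] 36:[15, 16, 19] 38:[18, 23, 26] 40:[24, 36, 37] 42:[36, 59, 39] 44:[43, 73, 36] 46:[33, 48, 30] 48:[27, 33, 27] 50:[25, 25, 26] 52:[25, 27, 29] 54:[34, 44, 50] 56:[60, 82, 94]
side v 30 34:[34, 53, 65] 36:[35, 57, 61] 38:[40, 69, 58] 40:[47, 84, 56] 42:[58, 105, 52] 44:[47, 81, 41] 46:[32, 48, 29] 48:[27, 32, 27] 50:[25, 26, 25] 52:[24, 25, 25] 54:[34, 44, 50] 56:[59, 83, 95]
top v 36 -56:[115, 173, 199] -54:[98, 147, 168] -52:[75, 110, 126] -50:[51, 70, 80] -48:[49, 66, 75] -46:[53, 84, 73] -44:[61, 114, 72] -42:[70, 143, 70] -40:[62, 129, 71] -38:[56, 106, 92] -36:[55, 87, 132] -34:[65, 102, 167]
top v 36 34:[70, 112, 186] 36:[71, 113, 188] 38:[71, 113, 187] 40:[70, 112, 186] 42:[70, 112, 186] 44:[69, 112, 185] 46:[68, 110, 184] 48:[64, 102, 166] 50:[59, 89, 136] 52:[55, 77, 99] 54:[74, 107, 123] 56:[97, 143, 163]
top u 0 -10:[49, 66, 75] -8:[48, 64, 73] -6:[50, 71, 73] -4:[56, 95, 73] -2:[61, 117, 71] 0:[59, 115, 69] 2:[49, 89, 70] 4:[45, 75, 91] 6:[50, 81, 127] 8:[58, 96, 160] 10:[61, 102, 171] 12:[63, 105, 175]
```

The views disagree by about 1 mm, but together they put the tee some +1.6 mm in its x and +2.6 mm in its y off centre. I go back, regrasp, and shift it about (−2.0, −2.3) mm in world axes.

>>> {"fn": "jog_arm", "kwargs": {"increments": [[0,[0.04,0.031,0],[0,0,9]],[0,[0.04,0.031,0],[0,0,9]],[0,[0.04,0.031,0],[0,0,9]],[0,[0.04,0.031,0],[0,0,9]],[0,[0.04,0.031,0],[0,0,9]],[0,[0.035,0.029,0],[0,0,9]],[0,[0,0,0],[0,0,7]],[0,[0,0,0],[0,0,0]]]}}

```text
time_s: 26.35
eef_pos: [0.6733, 0.0778, 0.1075]
orientation: [-0.0, 0.765, 0.644, -0.0]
wrist_force: [-1.0, -0.1, -0.5]
opening: 0.0857
finger_force: 0.0
```

>>> {"fn": "jog_arm", "kwargs": {"increments": [[0,[0,0,0],[0,0,0]],[0,[0,0,0],[0,0,0]],[0,[0,0,0],[0,0,0]]]}}

```text
time_s: 26.72
eef_pos: [0.6733, 0.0777, 0.1081]
orientation: [0.0, 0.766, 0.643, 0.0]
wrist_force: [0.0, -0.5, 0.3]
opening: 0.0849
finger_force: 0.0
```

>>> {"fn": "jog_arm", "kwargs": {"increments": [[0,[0,0,-0.04],[0,0,0]],[0,[0,0,-0.04],[0,0,0]],[0,[0,0,-0.03],[0,0,0]],[0,[0,0,-0.009],[0,0,0]],[0,[0,0,0],[0,0,0]],[0,[0,0,0],[0,0,0]],[0.5,[0,0,0],[0,0,0]],[1,[0,0,0],[0,0,0]]]}}

```text
time_s: 27.72
eef_pos: [0.6738, 0.0779, -0.0102]
orientation: [0.0, 0.765, 0.644, 0.0]
wrist_force: [0.5, 0.2, -0.3]
opening: 0.0517
finger_force: 0.0
```

>>> {"fn": "jog_arm", "kwargs": {"increments": [[1,[0,0,0],[0,0,0]],[1,[0,0,0],[0,0,0]],[1,[0,0,0],[0,0,0]],[1,[0,0,0.004],[0,0,0]],[1,[-0.002,-0.0025,0],[0,0,0]],[1,[0,0,0],[0,0,0]],[1,[0,0,0],[0,0,0]]]}}

```text
time_s: 28.6
eef_pos: [0.6712, 0.0753, -0.0072]
orientation: [-0.0, 0.765, 0.644, -0.0]
wrist_force: [0.6, 0.7, -2.2]
opening: 0.0469
finger_force: 61.8
```

Now lower, release, and retreat to above the meter.

>>> {"fn": "jog_arm", "kwargs": {"increments": [[1,[0,0,-0.003],[0,0,0]],[1,[0,0,0],[0,0,0]],[1,[0,0,0],[0,0,0]],[0.5,[0,0,0],[0,0,0]],[0,[0,0,0],[0,0,0]],[0,[0,0,0],[0,0,0]],[0,[0,0,0.04],[0,0,0]],[0,[0,0,0.06],[0,0,0]]]}}

```text
time_s: 29.6
eef_pos: [0.67, 0.0754, 0.0892]
orientation: [-0.001, 0.765, 0.644, -0.002]
wrist_force: [0.7, 0.7, -0.4]
opening: 0.0854
finger_force: 0.0
```

>>> {"fn": "jog_arm", "kwargs": {"increments": [[0,[-0.04,-0.03,0.01],[0,0,-9]],[0,[-0.04,-0.03,0],[0,0,-9]],[0,[-0.04,-0.03,0],[0,0,-9]],[0,[-0.04,-0.031,0],[0,0,-9]],[0,[-0.04,-0.031,0],[0,0,-9]],[0,[-0.036,-0.031,0],[0,0,-9]],[0,[0,0,0],[0,0,-7]],[0,[0,0,0],[0,0,0]]]}}

```text
time_s: 30.6
eef_pos: [0.4354, -0.1078, 0.1001]
orientation: [0.0, 0.986, 0.166, 0.0]
wrist_force: [-0.4, -1.0, 0.6]
opening: 0.0856
finger_force: 0.0
```

```bash
python3 - <<'E'
from tee import *
t,s=manip.capture("top"),manip.capture("side"); st=manip.get_state(); y=rot(st["orientation"]).as_matrix()[:,1]; print(st["eef_pos"],np.degrees(np.arctan2(y[1],y[0])))
teefit(t,"top");teefit(s,"side")
cv2.imwrite("pics/t5.png",t);cv2.imwrite("pics/s5.png",s)
a=cv2.resize(t[132:177,195:245],None,fx=8,fy=8,interpolation=cv2.INTER_LINEAR);b=cv2.resize(s[222:267,180:230],None,fx=8,fy=8,interpolation=cv2.INTER_LINEAR)
cv2.imwrite("pics/a7.png",np.hstack([a,b]))
E
```

```text
[ 0.43588594 -0.1073341   0.09995453] -70.66279709893678
top ((673.8029174804688, 78.96692657470703), (88.64244079589844, 49.200164794921875), 80.04208374023438)
u 626.2 675.6 v 147.0 235.6 branch v [189.1, 189.5, 189.7]
run left back 674.5 front 649.0 axis 661.8
run right back 673.7 front 649.1 axis 661.4
side ((672.1787109375, 70.4947738647461), (94.29078674316406, 50.081871032714844), 82.32918548583984)
u 625.0 676.8 v 136.1 229.9 branch v [190.2, 189.7, 189.4]
run left back 672.4 front 640.2 axis 656.3
run right back 674.4 front 646.9 axis 660.7
```

View pics/a7.png

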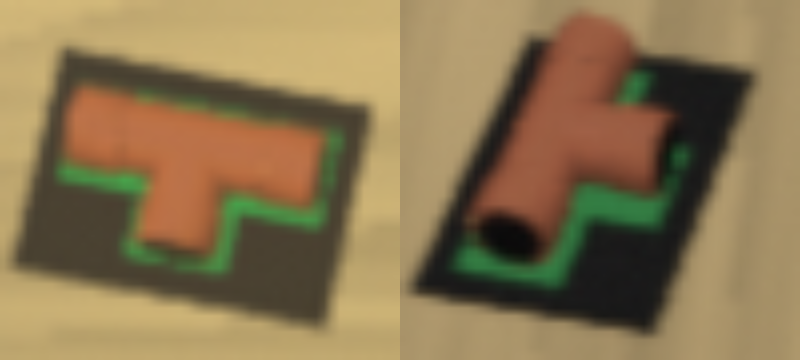

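The tee now sits within about 1 mm of its green T in the top view, with a visible border on all sides and the branch aligned. Next, the meter.

>>> {"fn": "jog_arm", "kwargs": {"increments": [[0,[0,0.0005,-0.04],[0,0,0]],[0,[0,0,-0.04],[0,0,0]],[0,[0,0,-0.02],[0,0,0]],[0,[0,0,-0.01],[0,0,0]],[0,[0,0,-0.005],[0,0,0]],[0,[0,0,0],[0,0,0]],[0,[0,0,0],[0,0,0]]]}}

```text
time_s: 31.58
eef_pos: [0.4358, -0.1071, -0.0145]
orientation: [0.0, 0.986, 0.166, 0.001]
wrist_force: [0.7, -0.5, -0.5]
opening: 0.0849
finger_force: 0.0
```

>>> {"fn": "jog_arm", "kwargs": {"increments": [[0.4,[0,0,-0.001],[0,0,0]],[1,[0,0,0],[0,0,0]],[1,[0,0,0],[0,0,0]],[1,[0,0,0],[0,0,0]],[1,[0,0,0],[0,0,0]],[1,[0,0,0],[0,0,0]]]}}

```text
time_s: 32.33
eef_pos: [0.4357, -0.1071, -0.0155]
orientation: [-0.0, 0.986, 0.166, 0.0]
wrist_force: [-2.3, 0.9, 8.5]
opening: 0.0547
finger_force: 62.5
```

>>> {"fn": "jog_arm", "kwargs": {"increments": [[1,[0,0,0.04],[0,0,0]],[1,[0,0,0.06],[0,0,0]],[1,[0.005,0.01,0.05],[0,0,5]],[1,[0.011,0.025,0.03],[0,0,9]],[1,[0.011,0.025,0.01],[0,0,9]],[1,[0.011,0.025,0],[0,0,9]],[1,[0.011,0.025,0],[0,0,9]],[1,[0.011,0.025,0],[0,0,9]]]}}

```text
time_s: 33.33
eef_pos: [0.4952, 0.0288, 0.1739]
orientation: [-0.0, 0.822, 0.569, -0.0]
wrist_force: [0.7, -0.0, -2.0]
opening: 0.0544
finger_force: 66.4
```

>>> {"fn": "jog_arm", "kwargs": {"increments": [[1,[0.011,0.025,0],[0,0,9]],[1,[0.011,0.025,0],[0,0,9]],[1,[0.011,0.025,0],[0,0,9]],[1,[0.011,0.025,0],[0,0,9]],[1,[0.011,0.025,0],[0,0,9]],[1,[0.011,0.025,0],[0,0,9]],[1,[0.011,0.025,0],[0,0,9]],[1,[0.011,0.025,0],[0,0,9]]]}}

```text
time_s: 34.33
eef_pos: [0.5832, 0.2285, 0.1736]
orientation: [-0.0, 0.33, 0.944, -0.0]
wrist_force: [0.2, -0.0, -3.4]
opening: 0.0549
finger_force: 66.4
```

```bash
cat > tgt.py <<'E'
from h import *
def go(along=.004,lift=.0015,O=(.600,.3043),yaw=-8.7,d=.0155):
    np.set_printoptions(precision=4,suppress=True)
    B=R.from_euler("z",yaw,degrees=True)*R.from_rotvec([0,-.6,0]); M=B.as_matrix(); ex,ey,n=M.T
    P=np.array([O[0],O[1],.0514])+(lift-d)*n+along*ex
    Rt=R.from_matrix(np.c_[np.cross(ey,-n),ey,-n])
    st=manip.get_state(); C=rot(st["orientation"])
    print("at",st["eef_pos"],"shift",P-st["eef_pos"],"turn",(Rt*C.inv()).as_rotvec(degrees=True),"q",st["joint_pos"],"F",st["wrist_force"],st["opening"]); print("ex",ex,"n",n)
    y=C.as_matrix()[:,1]; print("yaw",np.degrees(np.arctan2(y[1],y[0])))
E
python3 -c "
from tgt import *
go()"
```

```text
at [0.5832 0.2285 0.1736] shift [ 0.0279  0.0742 -0.1315] turn [-13.8946 -31.8907  28.9957] q [-0.5943  0.547   0.236   1.6294 -0.1464  0.9838  0.5872] F [ 0.2356 -0.0056 -3.3817] 0.05486360950767448
ex [ 0.8158 -0.1248  0.5646] n [-0.5581  0.0854  0.8253]
yaw 51.41170534105492
```

>>> {"fn": "jog_arm", "kwargs": {"increments": [[1,[-0.001,0.026,0],[0,0,10]],[1,[-0.001,0.027,0],[0,0,10]],[1,[-0.001,0.026,0],[0,0,9.9]],[1,[0,0,0],[-1.3,-8.5,0]],[1,[0,0,0],[-1.3,-8.5,0]],[1,[0,0,0],[-1.3,-8.5,0]],[1,[0,0,0],[-1.3,-8.5,0]],[1,[0,0,0],[0,0,0]]]}}

```text
time_s: 35.33
eef_pos: [0.5773, 0.3092, 0.1707]
orientation: [0.282, 0.072, 0.956, -0.024]
wrist_force: [-0.0, 0.2, -2.5]
opening: 0.0544
finger_force: 66.5
```

>>> {"fn": "jog_arm", "kwargs": {"increments": [[1,[0,0,-0.02],[0,0,0]],[1,[0,0,-0.02],[0,0,0]],[1,[0,0,0],[0,0,0]],[1,[0,0,0],[0,0,0]]]}}

```text
time_s: 35.83
eef_pos: [0.5827, 0.3048, 0.1333]
orientation: [0.283, 0.077, 0.956, -0.023]
wrist_force: [0.4, 0.2, -1.9]
opening: 0.0546
finger_force: 66.3
```

```bash
python3 -c "
from tgt import *
cv2.imwrite('pics/s6.png',manip.capture('side'))
go(along=.006,lift=.0015)"
```

```text
at [0.5827 0.3051 0.1335] shift [ 0.03   -0.0027 -0.0903] turn [-0.2248 -1.3957  0.5158] q [-1.232   0.5993  0.627   2.0556  0.48    0.2388  0.2054] F [-0.4022 -0.1766 -2.5543] 0.054905507942286116
ex [ 0.8158 -0.1248  0.5646] n [-0.5581  0.0854  0.8253]
yaw 80.78414304975857
```

>>> {"fn": "jog_arm", "kwargs": {"increments": [[1,[0.007,0,-0.03],[-0.2,-1.4,0.5]],[1,[0.006,0,-0.035],[0,0,0]],[1,[0,0,0],[0,0,0]],[1,[0,0,0],[0,0,0]],[1,[0,0,0],[0,0,0]]]}}

```text
time_s: 36.5
eef_pos: [0.5937, 0.3033, 0.0937]
orientation: [0.295, 0.075, 0.952, -0.026]
wrist_force: [-0.6, 0.0, -2.0]
opening: 0.0548
finger_force: 66.4
```

```bash
python3 -c "
from tgt import *
s=manip.capture('side');t=manip.capture('top');cv2.imwrite('pics/s7.png',s);cv2.imwrite('pics/t7.png',t)
go(along=.006,lift=.0015)
a=cv2.resize(s[255:355,170:270],None,fx=4,fy=4,interpolation=cv2.INTER_CUBIC);b=cv2.resize(t[130:230,90:190],None,fx=4,fy=4,interpolation=cv2.INTER_CUBIC)
cv2.imwrite('pics/a8.png',np.hstack([a,b]))"
```

```text
at [0.5934 0.3034 0.0934] shift [ 0.0193 -0.0011 -0.0501] turn [0.3037 0.0519 0.345 ] q [-1.1734  0.6659  0.5481  2.0853  1.0053  0.1803 -0.3428] F [ 0.3723 -0.3658 -2.0696] 0.054867172043653836
ex [ 0.8158 -0.1248  0.5646] n [-0.5581  0.0854  0.8253]
yaw 80.95470821411875
```

View pics/a8.png

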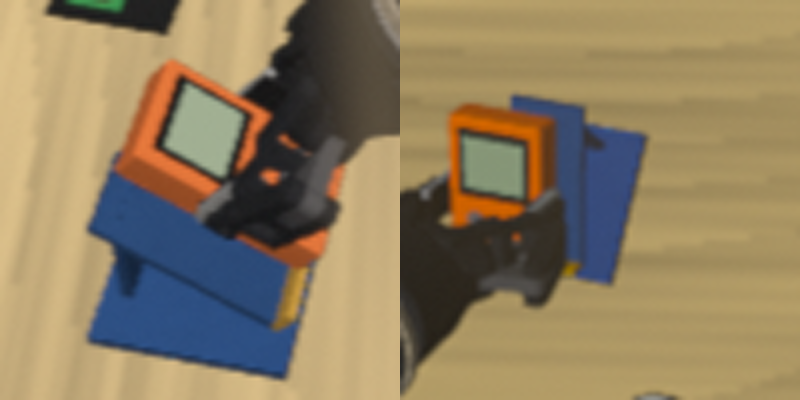

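The side and top crops show the meter held square above the slope, display up and out. Joint 6 is close to its lower limit, so I continue in small rows and watch it.

>>> {"fn": "jog_arm", "kwargs": {"increments": [[1,[0.0015,0,-0.006],[0,0,0]],[1,[0.0015,0,-0.006],[0,0,0]],[1,[0.0015,0,-0.006],[0,0,0]],[1,[0.0015,0,-0.006],[0,0,0]],[1,[0,0,0],[0,0,0]],[1,[0,0,0],[0,0,0]]]}}

```text
time_s: 37.35
eef_pos: [0.5993, 0.3032, 0.0689]
orientation: [0.295, 0.074, 0.952, -0.026]
wrist_force: [0.5, 0.5, -1.7]
opening: 0.0544
finger_force: 66.5
```

```bash
python3 -c "
from tgt import *
go(along=.006,lift=.0015)"
```

```text
at [0.5993 0.3032 0.0689] shift [ 0.0134 -0.0008 -0.0257] turn [0.3489 0.029  0.3448] q [-1.1289  0.703   0.4949  2.0884  1.2904  0.1782 -0.6362] F [ 0.4599  0.4688 -1.7191] 0.0543835904614864
ex [ 0.8158 -0.1248  0.5646] n [-0.5581  0.0854  0.8253]
yaw 80.95492281404081
```

>>> {"fn": "jog_arm", "kwargs": {"increments": [[1,[0.003,0,-0.005],[0.3,0,0.3]],[1,[0.003,0,-0.005],[0,0,0]],[1,[0.002,-0.0005,-0.005],[0,0,0]],[1,[0.002,0,-0.004],[0,0,0]],[1,[0,0,0],[0,0,0]],[1,[0,0,0],[0,0,0]]]}}

```text
time_s: 38.1
eef_pos: [0.6093, 0.3027, 0.0499]
orientation: [0.295, 0.073, 0.952, -0.023]
wrist_force: [-0.3, 0.3, -1.9]
opening: 0.0545
finger_force: 66.5
```

```bash
python3 - <<'E'
from tgt import *
import m; from m import pick
m.T=manip.capture("top");m.S=manip.capture("side")
go(along=.006,lift=.0015)
st=manip.get_state(); C=rot(st["orientation"]).as_matrix(); pr=st["eef_pos"]-C[:,2]*(.0155+.024)
mx=-C[:,0]; mx=mx if mx[2]>0 else -mx
print("expected screen",pr+mx*.0241)
a,b=pick("top",[25,20,110],[80,95,255],(95,145,135,190)),pick("side",[25,15,90],[95,95,255],(190,255,250,325))
print([ (cv2.contourArea(k[0]),cen(k[0])) for k in(a,b)],tri(cen(a[0]),cen(b[0])))
z=pr[2]+mx[2]*.0241; print(plane("top",cen(a[0]),z),plane("side",cen(b[0]),z-.003))
E
```

```text
at [0.6093 0.3027 0.0498] shift [ 0.0034 -0.0003 -0.0066] turn [0.0474 0.0261 0.0427] q [-1.0831  0.7334  0.4535  2.0841  1.5339  0.1787 -0.8735] F [-0.9443  0.7393 -2.0096] 0.05491736426417072
ex [ 0.8158 -0.1248  0.5646] n [-0.5581  0.0854  0.8253]
yaw 81.25728682199197
expected screen [0.6069 0.3031 0.096 ]
[(141.5, array([120.5253, 169.139 ])), (253.0, array([214.4941, 300.1482]))] (array([0.6064, 0.3046, 0.0944]), np.float64(0.00040437046974614794))
[[0.6063 0.3039 0.096 ]] [[0.6065 0.3037 0.093 ]]
```

Held meter's screen triangulates to within 1.5 mm of where the tool pose says it should be. Final approach now.

>>> {"fn": "jog_arm", "kwargs": {"increments": [[1,[0.0015,-0.0005,-0.003],[0,0,0]],[1,[0.001,0,-0.002],[0,0,0]],[1,[0.001,0,-0.0015],[0,0,0]],[1,[0,0,0],[0,0,0]],[1,[0,0,0],[0,0,0]]]}}

```text
time_s: 38.83
eef_pos: [0.6128, 0.302, 0.043]
orientation: [0.295, 0.073, 0.953, -0.023]
wrist_force: [0.3, 0.4, -2.1]
opening: 0.0543
finger_force: 66.5
```

>>> {"fn": "jog_arm", "kwargs": {"increments": [[1,[0.0005,0,-0.001],[0,0,0]],[1,[0,0,0],[0,0,0]],[1,[-0.0025,0.0005,-0.0015],[0,0,0]],[1,[0,0,0],[0,0,0]],[1,[0,0,0],[0,0,0]]]}}

```text
time_s: 39.45
eef_pos: [0.6106, 0.3026, 0.0404]
orientation: [0.295, 0.073, 0.953, -0.023]
wrist_force: [-1.1, 0.7, -1.5]
opening: 0.0546
finger_force: 66.6
```

>>> {"fn": "jog_arm", "kwargs": {"increments": [[1,[0.0005,0,-0.0008],[0,0,0]],[1,[0,0,0],[0,0,0]],[1,[0,0,0],[0,0,0]]]}}

```text
time_s: 39.83
eef_pos: [0.6109, 0.3027, 0.0401]
orientation: [0.295, 0.073, 0.953, -0.023]
wrist_force: [-8.0, -0.6, 6.9]
opening: 0.0548
finger_force: 68.1
```

>>> {"fn": "jog_arm", "kwargs": {"increments": [[0.5,[0,0,0],[0,0,0]],[0.3,[0,0,0],[0,0,0]],[0,[0,0,0],[0,0,0]],[0,[0,0,0],[0,0,0]],[0,[0,0,0],[0,0,0]]]}}

```text
time_s: 40.45
eef_pos: [0.6114, 0.3025, 0.0398]
orientation: [0.295, 0.073, 0.952, -0.023]
wrist_force: [0.4, -0.1, 0.0]
opening: 0.0857
finger_force: 0.0
```

>>> {"fn": "jog_arm", "kwargs": {"increments": [[0,[-0.004,0.0005,0.006],[0,0,0]],[0,[-0.008,0.001,0.012],[0,0,0]],[0,[-0.011,0.002,0.016],[0,0,0]],[0,[-0.011,0.002,0.016],[0,0,0]],[0,[-0.011,0.002,0.016],[0,0,0]],[0,[-0.011,0.002,0.016],[0,0,0]],[0,[-0.015,0,0.03],[0,0,0]],[0,[-0.015,0,0.03],[0,0,0]]]}}

```text
time_s: 41.45
eef_pos: [0.5247, 0.3117, 0.1825]
orientation: [0.295, 0.073, 0.953, -0.023]
wrist_force: [0.6, 1.4, 0.3]
opening: 0.0852
finger_force: 0.0
```

>>> {"fn": "jog_arm", "kwargs": {"increments": [[0,[-0.02,-0.04,0.01],[0,0,0]],[0,[-0.01,-0.05,0.01],[1,8,0]],[0,[0,-0.05,0],[1,8,0]],[0,[0,-0.05,0],[1,8,0]],[0,[0,-0.05,0],[1,8,0]],[0,[0,-0.05,0],[0,0,0]],[0,[0,0,0],[0,0,0]],[0,[0,0,0],[0,0,0]]]}}

```text
time_s: 42.45
eef_pos: [0.5028, 0.0751, 0.1941]
orientation: [0.105, 0.079, 0.991, -0.032]
wrist_force: [-0.2, 0.4, -0.6]
opening: 0.0851
finger_force: 0.0
```

```bash
python3 - <<'E'
from tee import *
import m
np.set_printoptions(precision=4,suppress=True)
t,s=manip.capture("top"),manip.capture("side"); m.T,m.S=t,s; print(manip.get_state()["eef_pos"])
cv2.imwrite("pics/t9.png",t);cv2.imwrite("pics/s9.png",s)
a,b=pick("top",[25,20,110],[80,95,255],(95,145,150,200)),pick("side",[25,15,90],[95,95,255],(185,265,250,330))
if a and b:
    print(cen(a[0]),cen(b[0]),tri(cen(a[0]),cen(b[0])))
    B=R.from_euler("z",-8.7,degrees=True)*R.from_rotvec([0,-.6,0]); P=np.array([.600,.3043,.0514])+B.apply([.0241,0,.024]); print("ideal",P,proj("top",P),proj("side",P-[0,0,.003]))
    w=plane("top",a[0][:,0].astype(float),P[2])[:,:2]*1e3; print(cv2.minAreaRect(w.astype(np.float32)))
A=cv2.resize(s[130:370,170:330],(400,600),interpolation=cv2.INTER_CUBIC);B2=cv2.resize(t[135:265,90:190],(400,520),interpolation=cv2.INTER_CUBIC)
cv2.imwrite("pics/a9.png",np.hstack([A,cv2.copyMakeBorder(B2,0,80,0,0,cv2.BORDER_CONSTANT)]))
E
```

```text
[0.5028 0.0763 0.194 ]
[122.2028 170.1057] [215.2168 303.4555] (array([0.6064, 0.3045, 0.0832]), np.float64(0.0010188402052629553))
ideal [0.6063 0.3033 0.0848] [[122.4321 170.2136]] [[215.1554 303.2825]]
((606.3857421875, 304.28948974609375), (41.56318664550781, 30.416412353515625), 81.8714828491211)
```

View pics/a9.png

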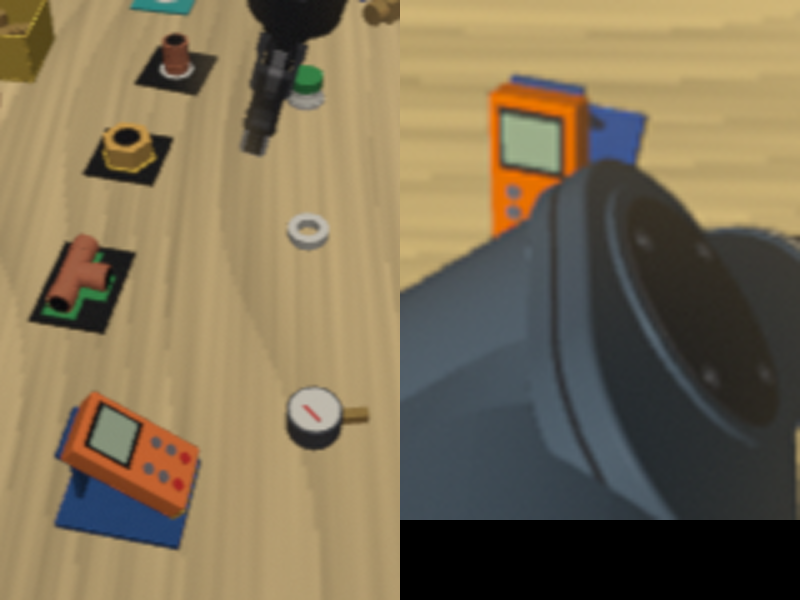

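The meter leans straight against the lip, with its screen within 0.3 px of the ideal pixel in both views. The nut, coupling and tee are in place, and the gripper is clear of everything.

```bash
python3 -c "
from rig import manip
print(manip.job_done())"
```

```text
the job is handed in; nothing more can be done
None
```

The job is handed in at about 42 s: by the camera views, the nut, coupling and tee lie within about 1 mm of their silhouette centres (I reset the tee once), the meter leans straight on the stand against its lip, display out and up, and I did not touch the gauge or jar; no verdict came back.

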